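# Load the coupon demagnetiser with its isolator switched off

## Robot

A 6-joint arm with a two-finger parallel gripper is mounted at the origin on a cart in front of the work surface, level with it; the furniture and walls round the work are solid. World frame = base frame: x ahead of the robot, y to its left, z up, the work surface at z = 0. Lengths are in m, angles in degrees, forces in N, time in s.
With the tool pointing down it reaches from about 0.275 to 0.85 m from the base axis. Payload 5.2 kg.
Tool frame: the origin (TCP) lies midway between the tips of the shut fingers; the grasp point (between the pads) lies bot.grip_point_offset behind it (bot.grip_point_offset is the distance from the TCP to the grasp point, in m); z points along the fingers, y is the direction in which the jaws open and shut (so a half turn about z gives the same grasp; the last joint's range is limited). The gripper opens to 85 mm and grips with 20 to 120 N. Pads are 22 mm wide; open, the fingers measure 114 mm over their backs; the gripper's body (76 mm by 85 mm) begins 54 mm behind the grasp point. The pads swing forward as they close: fully open they stand 13 mm farther back than shut.
Start: joints at [57.536, 14.817, 87.949, -0, 77.235, -11.62], TCP at [0.196, 0.514, 0.231] pointing down, gripper open.
Joint ranges: [-179.93, 179.93], [-52.35, 119.4], [10.71, 147.94], [-69.91, 249.91], [12.55, 155.21], [-178.61, 178.61]. Speed limits (degrees/s): [147.25, 147.25, 180, 180, 180, 180].

## Interface

Orientations are given as a 3x3 rotation matrix whose columns are the frame's x, y, z axes.
In Python, from station import bot gives the robot as it stands. The module is installed in compiled form; this text tells all that it offers.
- The arm moves only by the tool servo_tool, never from a script. Its argument "motion" is a list of rows, each an object with "hand": the opening, from 0 (shut) to 1 (fully open); "xyz": the shift along the tool's x, y, z in mm, a list of three; "twist": the turn about the tool's z in rad. In form: [{"hand": hand, "xyz": [tx, ty, tz], "twist": twist}, ...]. A call has 1 to 8 rows; each row is the pose to reach, as a shift and turn from the pose commanded when the call began, along the tool's axes at that moment; what a row does not reach only later rows make up. A row lasts 1/12 s, in which the tool goes at most 41.7 mm and 7.16 degrees, less where a joint would pass 70% of its speed; a pose out of reach is approached as far as the arm can. A call with a gripper value outside its range is refused whole. The fingers move at their own pace and stop on an object; "newtons" is the grip in N (left out, the last holds). Time passes only in rows, so rows that repeat a pose let the fingers close. It gives the time, the measured TCP pose, the force and the opening at its end, in the units of the state.
- bot.read_state(): the state, without advancing time (a new reading comes with each control period).
- bot.capture(name): name is "scene" or "top" or "wrist"; returns a dict with "pixels" (384x512x3 uint8, red, green, blue), "mtx" (3x3 intrinsics, pixels), "T" (4x4, takes a point from camera to world coordinates); the wrist camera has in their place "hand_eye" (4x4, takes a point from camera to tool coordinates, whose origin is the TCP and whose axes are the flange's). Camera axes: x right, y up, looking along -z (the intrinsics and any distortion apply to the point x, -y, -z); pixel columns grow to the right and rows downward; lengths in m; the calibration is good to about 2 mm. A picture is of the moment at which its call begins: read the wrist's pose just before it. There is no depth.
- bot.job_done(): hands the job in, once; it reports no verdict.
The state is a dict: "t": time; "joint_positions": joint angles; "dq": joint speeds; "joint_torque": joint torques, N m; "eef_pos": TCP position; "eef_rot": TCP orientation; "force": force on the tool from outside, world axes, zero at the start; "wrist_torque": the same for the moment, N m; "opening": finger opening in m.
Only numpy, scipy, OpenCV 4.12 (cv2) and the standard library are available. Lean on these libraries where they do the work, as an engineer would, in place of code of your own. Each camera call takes 0.05 s, during which the arm holds its last target. There are 200 camera calls.

## Task

Switch the demagnetiser's rotary isolator fully off, then slide every steel coupon lying on the bench lengthwise into the rack, each fully home against the back stop in a slot made for its thickness (a thin coupon does not belong in a taller slot; equal coupons may swap). When all are in, switch the isolator fully on again, and leave the other things on the bench where they are.

Things in the scene. Friction and masses are not known exactly. Their poses are not given: they have to be found in the camera images.
- coupon_8_a: plain bright steel bar coupon (loose, may be absent), 100 mm long (x), 24 mm wide (y), 8 mm thick (z), with two scribed lines across; origin in the middle of its underside; same either way round. Starts flat on the open bench, left of the bolted clamp (x 0.35 to 0.67, y 0.24 to 0.46) or right of it (x 0.35 to 0.51, y -0.35 to -0.25), long axis roughly along world x
- coupon_8_b: plain bright steel bar coupon (loose, may be absent), 100 mm long (x), 24 mm wide (y), 8 mm thick (z), with two scribed lines across; origin in the middle of its underside; same either way round. Starts flat on the open bench, left of the bolted clamp (x 0.35 to 0.67, y 0.24 to 0.46) or right of it (x 0.35 to 0.51, y -0.35 to -0.25), long axis roughly along world x
- coupon_13_a: plain bright steel bar coupon (loose, may be absent), 110 mm long (x), 24 mm wide (y), 13 mm thick (z), with two scribed lines across; origin in the middle of its underside; same either way round. Starts flat on the open bench, left of the bolted clamp (x 0.35 to 0.67, y 0.24 to 0.46) or right of it (x 0.35 to 0.51, y -0.35 to -0.25), long axis roughly along world x
- coupon_13_b: plain bright steel bar coupon (loose, may be absent), 110 mm long (x), 24 mm wide (y), 13 mm thick (z), with two scribed lines across; origin in the middle of its underside; same either way round. Starts flat on the open bench, left of the bolted clamp (x 0.35 to 0.67, y 0.24 to 0.46) or right of it (x 0.35 to 0.51, y -0.35 to -0.25), long axis roughly along world x
- coupon_18_a: plain bright steel bar coupon (loose, may be absent), 120 mm long (x), 24 mm wide (y), 18 mm thick (z), with two scribed lines across; origin in the middle of its underside; same either way round. Starts flat on the open bench, left of the bolted clamp (x 0.35 to 0.67, y 0.24 to 0.46) or right of it (x 0.35 to 0.51, y -0.35 to -0.25), long axis roughly along world x
- slot_8_a: fixed aluminium slot block with one level letterbox slot, 27 mm wide (y) and 10 mm high (z), for 8 mm coupons; origin mid-mouth on the slot's flat floor; x points into the slot, back stop 60 mm in: a matching coupon, fully home, stands 40 mm out of the mouth and has its origin at x = 10 mm, y = z = 0 here. Mouth flared 3 mm over the first 7 mm
- slot_8_b: fixed aluminium slot block with one level letterbox slot, 27 mm wide (y) and 10 mm high (z), for 8 mm coupons; origin mid-mouth on the slot's flat floor; x points into the slot, back stop 60 mm in: a matching coupon, fully home, stands 40 mm out of the mouth and has its origin at x = 10 mm, y = z = 0 here. Mouth flared 3 mm over the first 7 mm
- slot_13_a: fixed aluminium slot block with one level letterbox slot, 27 mm wide (y) and 15 mm high (z), for 13 mm coupons; origin mid-mouth on the slot's flat floor; x points into the slot, back stop 70 mm in: a matching coupon, fully home, stands 40 mm out of the mouth and has its origin at x = 15 mm, y = z = 0 here. Mouth flared 3 mm over the first 7 mm
- slot_13_b: fixed aluminium slot block with one level letterbox slot, 27 mm wide (y) and 15 mm high (z), for 13 mm coupons; origin mid-mouth on the slot's flat floor; x points into the slot, back stop 70 mm in: a matching coupon, fully home, stands 40 mm out of the mouth and has its origin at x = 15 mm, y = z = 0 here. Mouth flared 3 mm over the first 7 mm
- slot_18_a: fixed aluminium slot block with one level letterbox slot, 27 mm wide (y) and 20 mm high (z), for 18 mm coupons; origin mid-mouth on the slot's flat floor; x points into the slot, back stop 80 mm in: a matching coupon, fully home, stands 40 mm out of the mouth and has its origin at x = 20 mm, y = z = 0 here. Mouth flared 3 mm over the first 7 mm
- rack_stand: grey demagnetiser housing 106 x 282 x 60 mm, fixed, carrying five slot blocks (each 50 mm wide, 90 mm deep) side by side along its y axis, 52 mm apart, in any order, mouths towards the robot (-x). Slot floors are 75 mm and block tops 107 mm above the bench; origin in the middle of its underside
- isolator_handle (a joint): rotary isolator handle, rad: 0 = OFF (at its stop, lever over the round stud, along the box's -x), 1.4 = ON (at its stop, lever by the small raised bar, nearly along +y). Turns clockwise seen from above as the value grows. Stiff (about 0.15 N m): it stays where it is left
- isolator: fixed grey isolator box lying on its back on the bench, 100 x 100 x 41 mm, a black lever handle on top; origin in the middle of its underside, which is also on the handle's vertical axis
- isolator_grip (a point): grip point on the isolator's lever, 58 mm out from the axis and 67 mm above the bench; the lever is 14 mm wide, stands from 54 to 80 mm above the bench and ends 80 mm from the axis; its x axis points from here to the handle's axis
- task_lamp: fixed bench lamp; its round shade, 130 mm across, hangs over the bench around x = 0.65, y = -0.17, its lowest edge 0.47 m up: keep the arm and wrist clear of it when crossing to the right
- coupon_clamp: fixed dark bolted plate clamp on the bench in front of the rack, an obstacle: about 0.25 < x < 0.58, -0.09 < y < 0.27, standing skew, up to 67 mm high
- pliers: bystander (loose): red-handled pliers lying on the far left, 198 x 58 x 13 mm; leave it alone
- tape: bystander (loose): yellow tape measure standing behind the left part of the bench, 32 x 80 x 62 mm; leave it alone
- magnet: bystander (loose): flat red arrow-shaped welding magnet, 70 x 90 x 17 mm, on the left; leave it alone
- scrap: bystander (loose): thin torn piece of dark plate, 47 x 110 x 8 mm, near the front edge on the left; leave it alone
- cup: bystander (loose): small pink ceramic gas cup standing on end, 23 mm across and 38 mm high, on the right; leave it alone
- marker: bystander (loose): red and white paint marker lying on the left, 17 x 134 mm; leave it alone

How it is judged:
By the outcome, as a careful person would: the job done as asked, in the order asked, and still so for the second after the job is handed in, with the robot touching nothing.
Of coupon_8_a, coupon_8_b, coupon_13_a, coupon_13_b, coupon_18_a only 4 to 5 are there at a start; the rules pass over those that are not, and their reading is None.
At some moment in a run one of coupon_8_a, coupon_8_b, coupon_13_a, coupon_13_b, coupon_18_a may be knocked a few centimetres aside while the robot is not near it.
Once in a run the grip may slacken for a moment while it holds something.
It also fails if it takes over 210 s, if anything falls off the work surface, if the arm or the gripper's body presses on something with over 40 N, if the wrist force passes 120 N, or if a joint passes its speed limit or range.

## Working session

There is one attempt and no reset: what is moved stays moved. The work goes in short steps, Python scripts to look and compute and a tool call to move; the robot and the scene stay as the last step left them, time stands still between calls to the robot, and variables do not carry over. Pictures are saved under pics/ and viewed, about 12 in all and at most 16, crops included, and the job is handed in when it is done.

Besides the shell and the picture viewer there is one more tool, called as a command line: name --argument value ..., lists and objects as JSON in quotes. servo_tool: Moves the arm, as the interface text tells. Its arguments: {"type":"object","properties":{"motion":{"type":"array"},"newtons":{"type":"number"}},"required":["motion"]}

```bash
mkdir -p pics
cat > h.py <<'E'
import numpy as np, cv2
from station import bot
def cap(n,f=None):
    s=bot.read_state(); c=bot.capture(n)
    if 'T' in c: T=c['T']
    else:
        W=np.eye(4); W[:3,:3]=s['eef_rot']; W[:3,3]=s['eef_pos']; T=W@np.array(c['hand_eye'])
    c['T']=np.array(T)
    if f: cv2.imwrite('pics/'+f,cv2.cvtColor(c['pixels'],cv2.COLOR_RGB2BGR))
    return c
def ray(c,uv,z):
    K=np.array(c['mtx']); uv=np.atleast_2d(uv).astype(float)
    d=np.c_[(uv[:,0]-K[0,2])/K[0,0],-(uv[:,1]-K[1,2])/K[1,1],-np.ones(len(uv))]@c['T'][:3,:3].T
    o=c['T'][:3,3]; return o+d*((z-o[2])/d[:,2])[:,None]
def proj(c,P):
    p=(np.atleast_2d(P)-c['T'][:3,3])@c['T'][:3,:3]; K=np.array(c['mtx'])
    return np.c_[K[0,2]+K[0,0]*p[:,0]/-p[:,2],K[1,2]-K[1,1]*p[:,1]/-p[:,2]]
E
python3 - <<'E'
from h import *
np.set_printoptions(precision=4,suppress=True)
for n in ('scene','top'):
    c=cap(n,n+'0.png'); print(n,c.keys(),c['mtx'],c['T'])
c=cap('wrist'); print(c.keys(),c['mtx'],c['hand_eye'])
print(bot.read_state(),bot.grip_point_offset)
a=cv2.imread('pics/scene0.png')
E
```

```text
scene dict_keys(['pixels', 'mtx', 'T']) [[371.7304   0.     252.7838]
 [  0.     371.7304 194.7878]
 [  0.       0.       1.    ]] [[ 0.6601  0.433  -0.6138 -0.2174]
 [-0.7509  0.3599 -0.5537 -0.5825]
 [-0.0188  0.8264  0.5628  0.7688]
 [ 0.      0.      0.      1.    ]]
top dict_keys(['pixels', 'mtx', 'T']) [[391.3754   0.     259.8053]
 [  0.     391.3754 197.2988]
 [  0.       0.       1.    ]] [[ 0.002   0.9967 -0.0813  0.4218]
 [-1.      0.0026  0.0075  0.1021]
 [ 0.0077  0.0812  0.9967  1.4933]
 [ 0.      0.      0.      1.    ]]
dict_keys(['pixels', 'mtx', 'hand_eye', 'T']) [[278.3541   0.     252.4742]
 [  0.     278.3541 192.4202]
 [  0.       0.       1.    ]] [[ 0.0001  0.9474  0.3202  0.083 ]
 [ 1.      0.0001 -0.0006  0.0002]
 [-0.0006  0.3202 -0.9474 -0.1437]
 [ 0.      0.      0.      1.    ]]
{'t': 0.15, 'joint_positions': array([ 57.5367,  14.8493,  87.9957,   0.0002,  77.2346, -11.6189]), 'dq': array([-0.0228, -0.1412, -0.1685, -0.051 , -0.0833, -0.0253]), 'joint_torque': array([  0.0011, -44.6387, -29.0819,  -0.0003,   0.0081,  -0.    ]), 'eef_pos': array([0.1955, 0.5137, 0.2307]), 'eef_rot': array([[-0.9345,  0.3558, -0.0007],
       [ 0.3558,  0.9345, -0.0012],
       [ 0.0003, -0.0014, -1.    ]]), 'force': array([ 0.6403,  0.3493, -0.2712]), 'wrist_torque': array([ 0.0211, -0.0225, -0.011 ]), 'opening': 0.0855165744761685} 0.0187
```

View pics/top0.png

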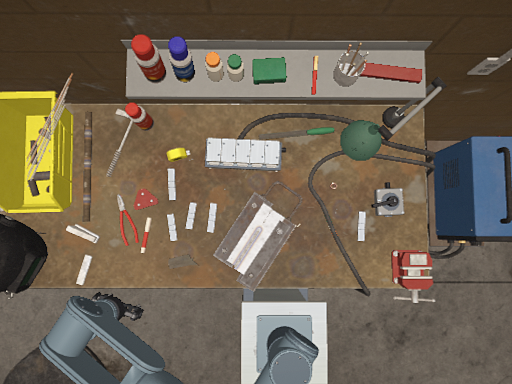

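View pics/scene0.png

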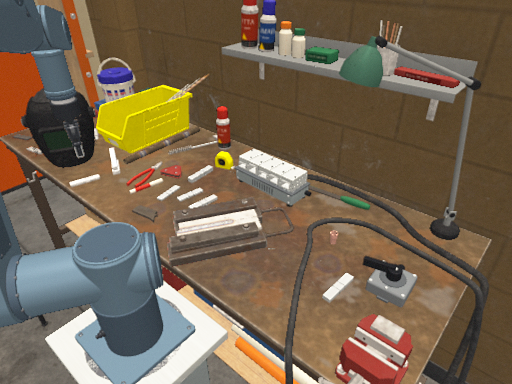

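Run:
```python
from h import *
np.set_printoptions(precision=3,suppress=True)
c=cap('top'); im=c['pixels']; hsv=cv2.cvtColor(im,cv2.COLOR_RGB2HSV)
m=((hsv[...,2]>165)&(hsv[...,1]<50)).astype(np.uint8)
m=cv2.morphologyEx(m,cv2.MORPH_CLOSE,np.ones((3,3)))
for k in cv2.findContours(m,0,2)[0]:
    if 60<cv2.contourArea(k)<6000:
        P=ray(c,k[:,0]+0.,0.012)[:,:2]; r=cv2.minAreaRect((P*1000).astype(np.float32))
        if r[0][0]>200: print(k[:,0].mean(0),r)
print('iso',ray(c,[[389,201]],0.04),'lever',ray(c,[[376,201]],.08),'rack',ray(c,[[206,140],[282,142],[206,165],[281,167]],.107))
s=cap('scene')['pixels'][140:210,225:320]; t=im[180:230,345:420]
a=cv2.resize(s,None,fx=6,fy=6,interpolation=3)[:,:,::-1]; b=cv2.resize(t,None,fx=8,fy=8,interpolation=3)[:,:,::-1]
b=cv2.resize(b,(a.shape[1],int(b.shape[0]*a.shape[1]/b.shape[1])))[:380]; b=b[:180+200]
cv2.imwrite('pics/c1.png',cv2.resize(np.vstack([a,b]),None,fx=.74,fy=.74))
```

```text
[ 83.644 269.4  ] ((270.722412109375, 747.1312866210938), (27.327529907226562, 110.84097290039062), 73.4736099243164)
[418.579 268.553] ((285.376953125, -499.17486572265625), (89.1684799194336, 106.50249481201172), 0.061172351241111755)
[ 82.475 232.542] ((408.13751220703125, 758.6415405273438), (124.02427673339844, 36.30835723876953), 63.995216369628906)
[171.958 226.583] ((429.076416015625, 422.5664978027344), (99.70750427246094, 25.475929260253906), 9.237846374511719)
[361.667 224.333] ((434.891845703125, -292.74822998046875), (25.809770584106445, 107.32882690429688), 86.25556945800781)
[255.113 238.104] ((379.06396484375, 101.87541198730469), (120.30261993408203, 266.1756896972656), 56.464500427246094)
[211.6  219.05] ((466.25146484375, 273.007568359375), (25.78403091430664, 110.34452819824219), 84.01264953613281)
[190.952 214.238] ((472.952880859375, 352.2810363769531), (25.664701461791992, 98.40103149414062), 80.95567321777344)
[389.055 202.   ] ((529.0216674804688, -403.25616455078125), (94.25196838378906, 96.1380844116211), 2.725163221359253)
[171.667 185.111] ((592.5078125, 
[... 364 characters left out ...]
00122070312), (34.84889602661133, 135.35867309570312), 69.48661804199219)
[349.2   69.88] ((1044.4840087890625, -253.65203857421875), (94.96261596679688, 42.920021057128906), 58.296566009521484)
[221.364  69.859] ((1041.476806640625, 227.42059326171875), (95.85380554199219, 153.9600830078125), 13.551432609558105)
[300.976  83.903] ((1020.1796875, -138.26068115234375), (164.5311737060547, 544.5103149414062), 0.2684563100337982)
[184.569  65.2  ] ((1051.6346435546875, 370.606689453125), (136.6707305908203, 160.22181701660156), 0.3234832286834717)
iso [[ 0.528 -0.391  0.04 ]] lever [[ 0.525 -0.33   0.08 ]] rack [[0.741 0.285 0.107]
 [0.735 0.012 0.107]
 [0.65  0.284 0.107]
 [0.644 0.016 0.107]]
```

View pics/c1.png

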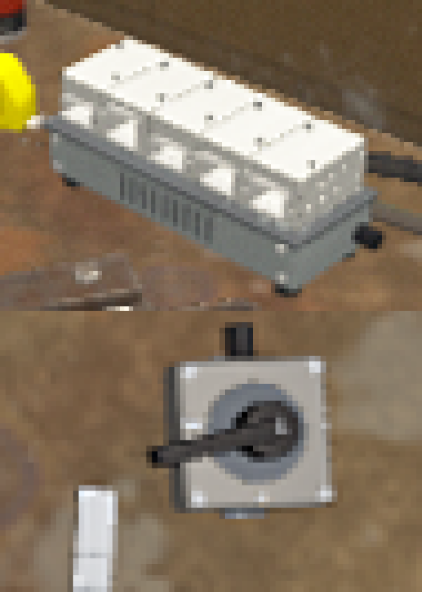

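servo_tool --motion '[{"hand": 1,"xyz": [-270,-165,-95],"twist": -0.364},{"hand": 1,"xyz": [-270,-165,-95],"twist": -0.364},{"hand": 1,"xyz": [-270,-165,-95],"twist": -0.364},{"hand": 1,"xyz": [-270,-165,-95],"twist": -0.364},{"hand": 1,"xyz": [-270,-165,-95],"twist": -0.364},{"hand": 1,"xyz": [-270,-165,-95],"twist": -0.364},{"hand": 1,"xyz": [-270,-165,-95],"twist": -0.364},{"hand": 1,"xyz": [-270,-165,-95],"twist": -0.364}]'

```text
t: 0.92
eef_pos: [0.3854, 0.2679, 0.3248]
eef_rot: [[-1.0, -0.0, 0.0], [-0.0, 1.0, 0.0], [-0.0, 0.0, -1.0]]
force: [0.1, 0.5, -0.1]
opening: 0.0857
```

servo_tool --motion '[{"hand": 0.3,"xyz": [0,0,0],"twist": 0},{"hand": 0.3,"xyz": [0,0,0],"twist": 0},{"hand": 0.3,"xyz": [0,0,0],"twist": 0}]'

```text
t: 1.17
eef_pos: [0.3845, 0.2696, 0.3238]
eef_rot: [[-1.0, 0.001, -0.001], [0.001, 1.0, 0.0], [0.001, 0.0, -1.0]]
force: [0.2, 0.1, -0.0]
opening: 0.0516
```

Run:
```python
from h import *
np.set_printoptions(precision=4,suppress=True)
c=cap('wrist','w1.png'); np.save('w1.npy',c,allow_pickle=True); s=bot.read_state(); print(s['t'],s['eef_pos'],s['eef_rot'],s['opening'])
im=c['pixels']; hsv=cv2.cvtColor(im,cv2.COLOR_RGB2HSV)
m=((hsv[...,2]>150)&(hsv[...,1]<50)).astype(np.uint8); m=cv2.morphologyEx(m,cv2.MORPH_CLOSE,np.ones((3,3)))
for k in cv2.findContours(m,0,2)[0]:
    if cv2.contourArea(k)>300:
        P=ray(c,k[:,0]+0.,0.010)[:,:2]; r=cv2.minAreaRect((P*1000).astype(np.float32)); print(k[:,0].mean(0),np.round(r[0],1),np.round(r[1],1),r[2])
```

```text
1.2167 [0.3839 0.2701 0.3236] [[-1.     -0.0007 -0.0013]
 [-0.0007  1.      0.0001]
 [ 0.0013  0.0001 -1.    ]] 0.044079780934933685
[141.0303 352.6061] [816.6  28.7] [70.7 85.1] 86.19976806640625
[228.5895 323.3263] [744.3 224. ] [130.3  84.4] 88.38011932373047
[336.4483 256.3793] [579.8 429. ] [91.5 26. ] 5.950770378112793
[299.3509 201.1053] [471.6 352.8] [ 26.  101.5] 80.8843002319336
[254.2105 196.5263] [466.1 273.2] [ 26.5 113.1] 84.10592651367188
[341.4815 178.5926] [427.8 423.4] [102.1  26.2] 8.849841117858887
[155.9486 145.1886] [391.9 100.4] [101.9 296.1] 55.52007293701172
```

View pics/w1.png

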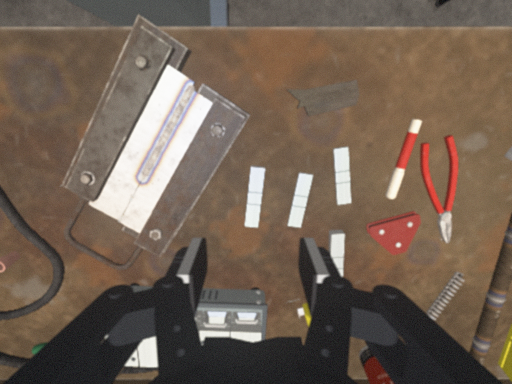

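servo_tool --motion '[{"hand": 0.3,"xyz": [0,-300,0],"twist": 0},{"hand": 0.3,"xyz": [0,-300,0],"twist": 0},{"hand": 0.3,"xyz": [0,-300,0],"twist": 0},{"hand": 0.3,"xyz": [0,-300,0],"twist": 0},{"hand": 0.3,"xyz": [0,-300,0],"twist": 0},{"hand": 0.3,"xyz": [0,-300,0],"twist": 0},{"hand": 0.3,"xyz": [0,-300,0],"twist": 0},{"hand": 0.3,"xyz": [0,-300,0],"twist": 0}]'

```text
t: 1.88
eef_pos: [0.3845, -0.0341, 0.3236]
eef_rot: [[-1.0, 0.002, -0.001], [0.002, 1.0, -0.002], [0.001, -0.002, -1.0]]
force: [0.3, 0.1, 0.0]
opening: 0.0256
```

servo_tool --motion '[{"hand": 0.3,"xyz": [-65,-240,20],"twist": 0},{"hand": 0.3,"xyz": [-65,-240,20],"twist": 0},{"hand": 0.3,"xyz": [-65,-240,20],"twist": 0},{"hand": 0.3,"xyz": [-65,-240,20],"twist": 0},{"hand": 0.3,"xyz": [-65,-240,20],"twist": 0},{"hand": 0.3,"xyz": [-65,-240,20],"twist": 0},{"hand": 0.3,"xyz": [-65,-240,20],"twist": 0},{"hand": 0.3,"xyz": [-65,-240,20],"twist": 0}]'

```text
t: 2.55
eef_pos: [0.4507, -0.27, 0.3021]
eef_rot: [[-1.0, -0.0, -0.002], [-0.0, 1.0, 0.003], [0.002, 0.003, -1.0]]
force: [0.4, 0.5, 0.3]
opening: 0.0252
```

Run:
```python
from h import *
np.set_printoptions(precision=4,suppress=True)
c=cap('wrist','w2.png'); np.save('w2.npy',c,allow_pickle=True); s=bot.read_state(); print(s['t'],s['eef_pos'],s['opening'])
im=c['pixels']; hsv=cv2.cvtColor(im,cv2.COLOR_RGB2HSV)
m=((hsv[...,2]>150)&(hsv[...,1]<50)).astype(np.uint8); m=cv2.morphologyEx(m,cv2.MORPH_CLOSE,np.ones((3,3)))
for k in cv2.findContours(m,0,2)[0]:
    if cv2.contourArea(k)>300:
        P=ray(c,k[:,0]+0.,0.013)[:,:2]; r=cv2.minAreaRect((P*1000).astype(np.float32)); print(k[:,0].mean(0),np.round(r[0],1),np.round(r[1],1),r[2])
```

```text
2.6 [ 0.4505 -0.2687  0.3028] 0.025650446100926594
[458.2174 322.587 ] [790.9 182.3] [154.8 110.7] 87.26382446289062
[456.6491 296.614 ] [708.  131.4] [105.3 146.4] 26.383291244506836
[167.973  202.8739] [ 534.7 -403.5] [101.7 102.4] 2.5837109088897705
[234.4112 147.5888] [ 433.8 -291.4] [ 66.8 111.6] 63.01533126831055
[471.0385 153.7308] [457.3 101.4] [108.5 139.1] 43.701805114746094
[68.6154 50.5897] [ 302.5 -520.1] [47.7 74.1] 0.06331699341535568
[74.6875 13.625 ] [ 256.8 -511.2] [ 26.8 129.8] 0.06740657985210419
```

View pics/w2.png

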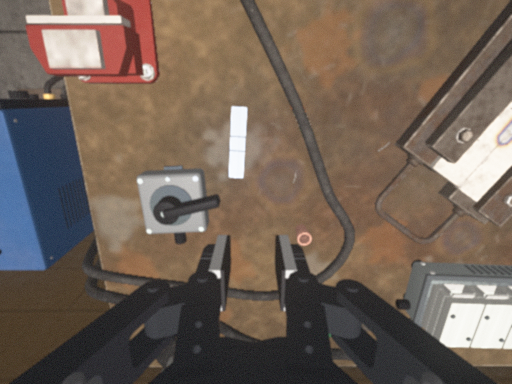

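Run:
```python
from h import *
np.set_printoptions(precision=4,suppress=True)
c=np.load('w2.npy',allow_pickle=True).item()
im=c['pixels']; hsv=cv2.cvtColor(im,cv2.COLOR_RGB2HSV)
# box top corners by screws, seen in the picture
b=ray(c,[[139,173],[204,170.5],[208,231],[144,235]],.041);print('corners',b,b.mean(0))
m=np.zeros(im.shape[:2],np.uint8); m[185:235,145:230]=(hsv[185:235,145:230,2]<55)
k=max(cv2.findContours(m,0,2)[0],key=cv2.contourArea); P=ray(c,k[:,0],.08)[:,:2]
t=P[P[:,1].argmax()]; print('tip',t); far=P[P[:,1]>-.365]; vx=cv2.fitLine(far.astype(np.float32),2,0,.01,.01).ravel(); print(vx, np.degrees(np.arctan2(vx[1],vx[0])))
```

```text
corners [[ 0.4732 -0.4385  0.041 ]
 [ 0.4694 -0.341   0.041 ]
 [ 0.5694 -0.34    0.041 ]
 [ 0.5764 -0.4437  0.041 ]] [ 0.5221 -0.3908  0.041 ]
tip [ 0.5006 -0.3168]
[ 0.1642 -0.9864  0.5021 -0.3366] -80.55173
```

servo_tool --motion '[{"hand": 0.4,"xyz": [-63,-62,150],"twist": 0.99},{"hand": 0.4,"xyz": [-63,-62,150],"twist": 0.99},{"hand": 0.4,"xyz": [-63,-62,150],"twist": 0.99},{"hand": 0.4,"xyz": [-63,-62,150],"twist": 0.99},{"hand": 0.4,"xyz": [-63,-62,150],"twist": 0.99},{"hand": 0.4,"xyz": [-63,-62,150],"twist": 0.99},{"hand": 0.4,"xyz": [-63,-62,150],"twist": 0.99},{"hand": 0.4,"xyz": [-63,-62,150],"twist": 0.99}]'

```text
t: 3.27
eef_pos: [0.5137, -0.3291, 0.154]
eef_rot: [[-0.546, 0.838, -0.001], [0.838, 0.546, 0.001], [0.001, 0.0, -1.0]]
force: [0.0, 0.1, -0.4]
opening: 0.0344
```

servo_tool --motion '[{"hand": 0.4,"xyz": [0,0,50],"twist": 0.415},{"hand": 0.4,"xyz": [0,0,50],"twist": 0.415},{"hand": 0.4,"xyz": [0,0,50],"twist": 0.415},{"hand": 0.4,"xyz": [0,0,50],"twist": 0.415},{"hand": 0.4,"xyz": [0,0,60],"twist": 0.415},{"hand": 0.4,"xyz": [0,0,70],"twist": 0.415},{"hand": 0.4,"xyz": [0,0,75],"twist": 0.415},{"hand": 0.4,"xyz": [0,0,75],"twist": 0.415}]'

```text
t: 3.93
eef_pos: [0.5122, -0.3305, 0.0773]
eef_rot: [[-0.167, 0.986, -0.002], [0.986, 0.167, 0.002], [0.003, -0.002, -1.0]]
force: [-1.0, -0.4, -0.1]
opening: 0.0337
```

servo_tool --motion '[{"hand": 0.4,"xyz": [0,0,10],"twist": 0},{"hand": 0.4,"xyz": [0,0,20],"twist": 0},{"hand": 0.3,"xyz": [0,0,21],"twist": 0},{"hand": 0.3,"xyz": [0,0,21],"twist": 0}]'

```text
t: 4.27
eef_pos: [0.5122, -0.3319, 0.0568]
eef_rot: [[-0.165, 0.986, -0.002], [0.986, 0.165, 0.002], [0.002, -0.001, -1.0]]
force: [-0.2, -0.9, -0.7]
opening: 0.0256
```

servo_tool --motion '[{"hand": 0.3,"xyz": [-0.4,-7.4,0],"twist": -0.12},{"hand": 0.3,"xyz": [-1.8,-14.7,0],"twist": -0.24},{"hand": 0.3,"xyz": [-4,-21.8,0],"twist": -0.36},{"hand": 0.3,"xyz": [-7,-28.6,0],"twist": -0.48},{"hand": 0.3,"xyz": [-10.8,-35,0],"twist": -0.6},{"hand": 0.3,"xyz": [-15.4,-40.9,0],"twist": -0.72},{"hand": 0.3,"xyz": [-20.6,-46.2,0],"twist": -0.84},{"hand": 0.3,"xyz": [-26.4,-50.8,0],"twist": -0.96}]'

```text
t: 4.93
eef_pos: [0.4676, -0.3669, 0.0585]
eef_rot: [[-0.905, 0.425, 0.001], [0.425, 0.905, 0.0], [-0.001, 0.001, -1.0]]
force: [2.8, 0.8, -0.5]
opening: 0.0256
```

servo_tool --motion '[{"hand": 0.3,"xyz": [-0.4,-7.4,0],"twist": -0.12},{"hand": 0.3,"xyz": [-1.8,-14.7,0],"twist": -0.24},{"hand": 0.3,"xyz": [-4,-21.8,0],"twist": -0.36},{"hand": 0.3,"xyz": [-7,-28.6,0],"twist": -0.48},{"hand": 0.3,"xyz": [-7,-28.6,0],"twist": -0.48}]'

```text
t: 5.35
eef_pos: [0.461, -0.3968, 0.0584]
eef_rot: [[-0.999, -0.039, 0.0], [-0.039, 0.999, -0.0], [-0.0, -0.0, -1.0]]
force: [-0.2, -0.3, -0.3]
opening: 0.0254
```

servo_tool --motion '[{"hand": 0.3,"xyz": [0,-2,0],"twist": 0},{"hand": 0.3,"xyz": [0,-4,0],"twist": 0},{"hand": 0.3,"xyz": [0,-4,0],"twist": 0}]'

```text
t: 5.6
eef_pos: [0.4611, -0.3994, 0.0581]
eef_rot: [[-0.999, -0.033, -0.0], [-0.033, 0.999, 0.001], [0.0, 0.001, -1.0]]
force: [-0.8, 1.6, -0.3]
opening: 0.0257
```

servo_tool --motion '[{"hand": 0.3,"xyz": [0,-2,0],"twist": 0},{"hand": 0.3,"xyz": [0,-3,0],"twist": 0},{"hand": 0.3,"xyz": [0,-3,0],"twist": 0}]'

```text
t: 5.85
eef_pos: [0.4613, -0.4025, 0.0579]
eef_rot: [[-0.999, -0.035, -0.0], [-0.035, 0.999, 0.0], [0.0, 0.0, -1.0]]
force: [-1.0, 2.1, -0.5]
opening: 0.0256
```

Run:
```python
from h import *
c=cap('wrist'); i=c['pixels'][:,:,::-1]; s=bot.read_state(); print(s['eef_pos'],s['force'])
t=cap('top')['pixels'][180:230,345:420,::-1]
cv2.imwrite('pics/w3.png',np.hstack([cv2.resize(i[90:330,80:430],(467,320)),cv2.resize(t,(330,220),interpolation=3)[:,:] if 0 else cv2.copyMakeBorder(cv2.resize(t,(330,220),interpolation=3),0,100,0,0,0)]))
```

```text
[ 0.46132236 -0.40249535  0.05794804] [-1.93142404  1.8408463  -0.3301983 ]
```

View pics/w3.png

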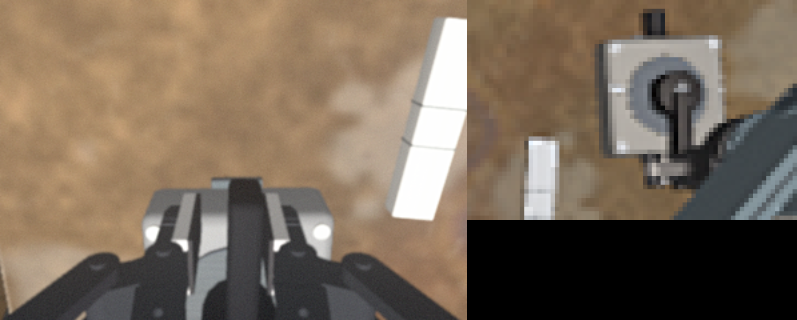

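servo_tool --motion '[{"hand": 0.3,"xyz": [0,-2,0],"twist": 0},{"hand": 0.3,"xyz": [0,-3,0],"twist": 0},{"hand": 0.3,"xyz": [0,-3,0],"twist": 0}]'

```text
t: 6.2
eef_pos: [0.4613, -0.4049, 0.0579]
eef_rot: [[-0.999, -0.035, -0.001], [-0.035, 0.999, 0.002], [0.001, 0.002, -1.0]]
force: [-2.2, 4.4, 1.7]
opening: 0.0259
```

servo_tool --motion '[{"hand": 0.3,"xyz": [0,-2,0],"twist": 0},{"hand": 0.3,"xyz": [0,-3,0],"twist": 0},{"hand": 0.3,"xyz": [0,-3,0],"twist": 0}]'

```text
t: 6.45
eef_pos: [0.4612, -0.4052, 0.0578]
eef_rot: [[-0.999, -0.035, -0.002], [-0.035, 0.999, 0.006], [0.002, 0.006, -1.0]]
force: [-1.6, 12.4, 5.5]
opening: 0.0255
```

servo_tool --motion '[{"hand": 0.3,"xyz": [0,4,0],"twist": 0},{"hand": 0.3,"xyz": [0,8,0],"twist": 0},{"hand": 0.3,"xyz": [0,8,-35],"twist": 0},{"hand": 0.3,"xyz": [0,8,-70],"twist": 0},{"hand": 0.6,"xyz": [0,8,-100],"twist": 0}]'

```text
t: 6.87
eef_pos: [0.4619, -0.4016, 0.1601]
eef_rot: [[-0.999, -0.035, 0.001], [-0.035, 0.999, -0.002], [-0.001, -0.002, -1.0]]
force: [0.8, -0.7, 1.0]
opening: 0.0366
```

servo_tool --motion '[{"hand": 0.6,"xyz": [20,37,0],"twist": 0.05},{"hand": 0.6,"xyz": [40,73,0],"twist": 0.1},{"hand": 0.6,"xyz": [56,110,0],"twist": 0.1},{"hand": 0.6,"xyz": [56,110,0],"twist": 0.1},{"hand": 0.6,"xyz": [56,110,0],"twist": 0.1},{"hand": 0.6,"xyz": [56,110,0],"twist": 0.1}]'

```text
t: 7.37
eef_pos: [0.4025, -0.294, 0.1591]
eef_rot: [[-0.998, 0.064, 0.002], [0.064, 0.998, -0.003], [-0.003, -0.003, -1.0]]
force: [0.5, 0.2, -0.5]
opening: 0.0513
```

```bash
cat >> h.py <<'E'
def coup(h, thr=150):
    """bright elongated blobs in the wrist view, corners on plane z=h (m) -> centre, size, angle in world and in tool axes (mm)"""
    s=bot.read_state(); c=cap('wrist'); im=c['pixels']; hsv=cv2.cvtColor(im,cv2.COLOR_RGB2HSV)
    m=((hsv[...,2]>thr)&(hsv[...,1]<50)).astype(np.uint8); m=cv2.morphologyEx(m,cv2.MORPH_CLOSE,np.ones((5,5)))
    print('t',s['t'],'tcp',s['eef_pos'],'open',s['opening'])
    for k in cv2.findContours(m,0,2)[0]:
        if cv2.contourArea(k)<800: continue
        P=ray(c,k[:,0]+0.,h)[:,:2]*1000; (cx,cy),(w,l),a=cv2.minAreaRect(P.astype(np.float32))
        if w>l: w,l,a=l,w,a-90
        a=(a+90+90)%180-90
        if 18<w<45: print('c',np.round([cx,cy],1),'w,l',np.round([w,l],1),'ang',round(a,1),'px',k[:,0].mean(0).round(),k[:,0].min(0),k[:,0].max(0))
    return c
E
python3 - <<'E'
from h import *
c=coup(.013); cv2.imwrite('pics/w4.png',c['pixels'][:,:,::-1]); print(bot.read_state()['joint_positions'])
E
```

```text
t 7.3667 tcp [ 0.40248639 -0.29395908  0.15909145] open 0.05126865172995329
[-4.89950617e+01  1.30880274e+01  1.01037831e+02 -1.73233163e-02
  6.56593629e+01 -1.35268684e+02]
```

View pics/w4.png

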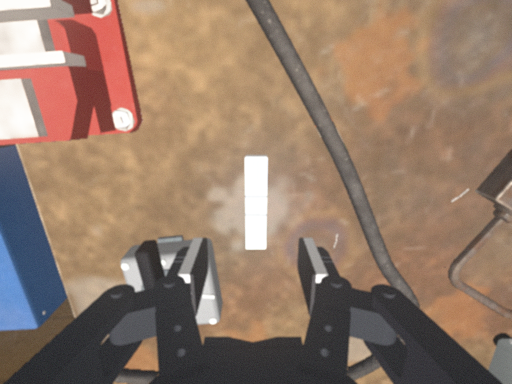

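Run:
```python
from h import *
c=coup(.013,200); print(ray(c,[[256,156],[256,249],[244,200],[268,200]],.013)); print(proj(c,[bot.read_state()['eef_pos']]))
```

```text
t 7.4167 tcp [ 0.40270213 -0.29445339  0.15899565] open 0.05133229003605342
c [ 315.1 -530.3] w,l [40.5 56.1] ang -2.1 px [ 26. 108.] [ 0 79] [ 38 138]
c [ 258.  -495.6] w,l [37.8 64.2] ang -89.7 px [40. 44.] [ 0 19] [65 67]
[[ 0.37791075 -0.28900994  0.013     ]
 [ 0.48875377 -0.29574842  0.013     ]
 [ 0.42632463 -0.30528755  0.013     ]
 [ 0.42802701 -0.27872493  0.013     ]]
[[251.53713784 247.87532404]]
```

servo_tool --motion '[{"hand": 0.6,"xyz": [3,4,40],"twist": 0},{"hand": 0.6,"xyz": [3,4,80],"twist": 0},{"hand": 0.6,"xyz": [3,4,120],"twist": 0},{"hand": 0.6,"xyz": [3,4,145],"twist": 0},{"hand": 0.6,"xyz": [3,4,151],"twist": 0},{"hand": 0.6,"xyz": [3,4,154],"twist": 0},{"hand": 0.6,"xyz": [3,4,154],"twist": 0}]'

```text
t: 8.05
eef_pos: [0.3995, -0.2897, 0.0042]
eef_rot: [[-0.998, 0.065, 0.0], [0.065, 0.998, -0.0], [-0.0, -0.0, -1.0]]
force: [-0.0, 0.9, 0.3]
opening: 0.0511
```

servo_tool --motion '[{"hand": 0.1,"xyz": [0,0,0],"twist": 0},{"hand": 0.1,"xyz": [0,0,0],"twist": 0},{"hand": 0.1,"xyz": [0,0,0],"twist": 0},{"hand": 0.1,"xyz": [0,0,0],"twist": 0},{"hand": 0.1,"xyz": [0,0,0],"twist": 0}]' --newtons 100

```text
t: 8.47
eef_pos: [0.4, -0.2899, 0.0063]
eef_rot: [[-0.998, 0.065, 0.003], [0.065, 0.998, -0.004], [-0.003, -0.003, -1.0]]
force: [-0.5, 0.1, 7.2]
opening: 0.0203
```

servo_tool --motion '[{"hand": 0.1,"xyz": [0,0,-20],"twist": 0},{"hand": 0.1,"xyz": [0,0,-60],"twist": 0},{"hand": 0.1,"xyz": [0,0,-100],"twist": 0},{"hand": 0.1,"xyz": [0,0,-140],"twist": 0},{"hand": 0.1,"xyz": [0,0,-170],"twist": 0},{"hand": 0.1,"xyz": [0,0,-200],"twist": 0}]'

```text
t: 8.97
eef_pos: [0.3988, -0.2884, 0.2075]
eef_rot: [[-0.998, 0.065, 0.002], [0.065, 0.998, -0.003], [-0.002, -0.002, -1.0]]
force: [0.6, 0.5, -2.2]
opening: 0.0206
```

servo_tool --motion '[{"hand": 0.1,"xyz": [20,310,-40],"twist": -0.035},{"hand": 0.1,"xyz": [20,310,-40],"twist": -0.035},{"hand": 0.1,"xyz": [20,310,-40],"twist": -0.035},{"hand": 0.1,"xyz": [20,310,-40],"twist": -0.035},{"hand": 0.1,"xyz": [20,310,-40],"twist": -0.035},{"hand": 0.1,"xyz": [20,310,-40],"twist": -0.035},{"hand": 0.1,"xyz": [20,310,-40],"twist": -0.035},{"hand": 0.1,"xyz": [20,310,-40],"twist": -0.035}]'

```text
t: 9.63
eef_pos: [0.3978, 0.026, 0.2457]
eef_rot: [[-1.0, 0.028, 0.002], [0.028, 1.0, 0.001], [-0.002, 0.001, -1.0]]
force: [0.8, 0.3, -2.6]
opening: 0.0204
```

servo_tool --motion '[{"hand": 0.1,"xyz": [-40,200,0],"twist": 0},{"hand": 0.1,"xyz": [-40,200,0],"twist": 0},{"hand": 0.1,"xyz": [-40,200,0],"twist": 0},{"hand": 0.1,"xyz": [-40,200,0],"twist": 0},{"hand": 0.1,"xyz": [-40,200,0],"twist": 0},{"hand": 0.1,"xyz": [-40,200,0],"twist": 0}]'

```text
t: 10.13
eef_pos: [0.4452, 0.227, 0.2449]
eef_rot: [[-1.0, 0.024, 0.002], [0.025, 1.0, 0.004], [-0.002, 0.004, -1.0]]
force: [0.3, -1.0, -2.0]
opening: 0.0203
```

servo_tool --motion '[{"hand": 0.1,"xyz": [-105,115,0],"twist": 0},{"hand": 0.1,"xyz": [-105,115,0],"twist": 0},{"hand": 0.1,"xyz": [-105,115,0],"twist": 0},{"hand": 0.1,"xyz": [-105,115,0],"twist": 0},{"hand": 0.1,"xyz": [-105,115,0],"twist": 0},{"hand": 0.1,"xyz": [-105,115,0],"twist": 0}]'

```text
t: 10.63
eef_pos: [0.5533, 0.3332, 0.2434]
eef_rot: [[-1.0, 0.028, -0.001], [0.028, 1.0, -0.001], [0.001, -0.001, -1.0]]
force: [0.2, -0.7, -2.8]
opening: 0.0204
```

Run:
```python
from h import *
s=bot.read_state(); c=cap('wrist','w5.png'); np.save('w5.npy',c,allow_pickle=True); print(s['t'],s['eef_pos'],s['eef_rot'][:,0],s['opening'],s['force'])
```

```text
10.6333 [0.5533317  0.33323272 0.24336647] [-0.99959366  0.02847714  0.00125579] 0.020431830887781756 [ 0.17499679 -0.73990715 -2.80541252]
```

View pics/w5.png

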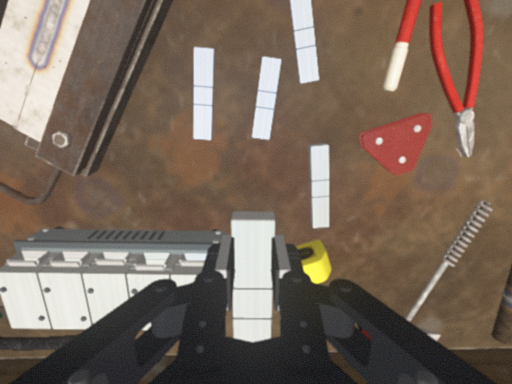

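Run:
```python
from h import *
c=np.load('w5.npy',allow_pickle=True).item(); i=c['pixels'][225:340,0:235,::-1]
cv2.imwrite('pics/w5c.png',cv2.resize(i,None,fx=3.4,fy=3.4,interpolation=cv2.INTER_CUBIC))
```

```text
(no output)
```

View pics/w5c.png

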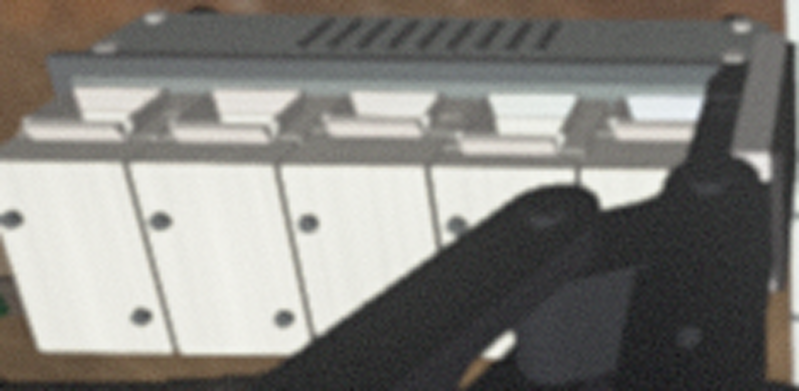

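Run:
```python
from h import *
np.set_printoptions(precision=4,suppress=True)
c=np.load('w5.npy',allow_pickle=True).item()
f=lambda L: np.array(L,float)/3.4+[0,225]
div=ray(c,f([[127,162],[278,164],[430,166],[580,167]]),.107); print('div',div)
p=np.polyfit(div[:,1],div[:,0],1); print('x=%.4f*y+%.4f'%tuple(p))
def onplane(uv):
    a=ray(c,uv,0.0);o=c['T'][:3,3]; d=a-o
    # o+t d : x - p0*y - p1 =0
    t=(p[1]+p[0]*o[1]-o[0])/(d[:,0]-p[0]*d[:,1]); return o+d*t[:,None]
for n,l,fl in zip('ABCDE',[[[25,138],[130,138]],[[170,140],[272,140]],[[322,136],[425,137]],[[458,153],[562,153]],[[610,138],[700,139]]],[[75,88],[215,92],[353,94],[490,96],[628,97]]):
    print(n,onplane(f(l)),onplane(f([fl])))
print(proj(c,[[.64,y,.107] for y in(.02,.16)]))
```

```text
div [[0.6573 0.0776 0.107 ]
 [0.6596 0.1296 0.107 ]
 [0.6619 0.1821 0.107 ]
 [0.6638 0.234  0.107 ]]
x=0.0416*y+0.6541
A [[0.6554 0.031  0.0932]
 [0.657  0.0681 0.0925]] [[0.6551 0.022  0.0587]]
B [[0.6576 0.0831 0.0934]
 [0.6591 0.1192 0.0927]] [[0.6574 0.0781 0.0605]]
C [[0.6598 0.1356 0.0898]
 [0.6613 0.1729 0.0897]] [[0.6596 0.1322 0.0608]]
D [[0.662  0.1888 0.0994]
 [0.6635 0.2253 0.0987]] [[0.6619 0.186  0.0611]]
E [[0.6641 0.2399 0.089 ]
 [0.6655 0.2727 0.089 ]] [[0.6641 0.2399 0.0606]]
[[-16.1245 261.0879]
 [104.1173 258.0929]]
```

Run:
```python
from h import *
np.set_printoptions(precision=4,suppress=True)
c=np.load('w5.npy',allow_pickle=True).item()
f=lambda L: np.array(L,float)/3.4+[0,225]
print('deck front .06',ray(c,f([[50,58],[400,66],[735,68]]),.06))
print('row88 at .06/.075',ray(c,f([[120,88],[400,93]]),.06),ray(c,f([[120,88],[400,93]]),.075))
print('trap in .075',ray(c,f([[75,88],[165,90],[95,118],[145,118]]),.075))
print('top front/back',ray(c,f([[10,162],[127,162],[40,352],[176,354]]),.107))
print('stand bottom',ray(c,f([[120,15],[720,22]]),0.0))
```

```text
deck front .06 [[0.6409 0.0174 0.06  ]
 [0.6483 0.1525 0.06  ]
 [0.6529 0.2828 0.06  ]]
row88 at .06/.075 [[0.6548 0.0408 0.06  ]
 [0.6602 0.1503 0.06  ]] [[0.6464 0.0544 0.075 ]
 [0.6515 0.1588 0.075 ]]
trap in .075 [[0.6459 0.0375 0.075 ]
 [0.6477 0.071  0.075 ]
 [0.6589 0.0413 0.075 ]
 [0.6595 0.0603 0.075 ]]
top front/back [[0.6561 0.0372 0.107 ]
 [0.6573 0.0776 0.107 ]
 [0.7388 0.0223 0.107 ]
 [0.7412 0.0729 0.107 ]]
stand bottom [[ 0.6514 -0.0029  0.    ]
 [ 0.6626  0.2679  0.    ]]
```

servo_tool --motion '[{"hand": 0.1,"xyz": [5,-277,60],"twist": 0.007},{"hand": 0.1,"xyz": [5,-277,60],"twist": 0.007},{"hand": 0.1,"xyz": [5,-277,60],"twist": 0.007},{"hand": 0.1,"xyz": [5,-277,60],"twist": 0.007},{"hand": 0.1,"xyz": [5,-277,60],"twist": 0.007},{"hand": 0.1,"xyz": [5,-277,60],"twist": 0.007},{"hand": 0.1,"xyz": [5,-277,60],"twist": 0.007},{"hand": 0.1,"xyz": [5,-277,60],"twist": 0.007}]'

```text
t: 11.35
eef_pos: [0.5375, 0.0495, 0.1837]
eef_rot: [[-0.999, 0.043, -0.002], [0.043, 0.999, -0.003], [0.002, -0.003, -1.0]]
force: [-0.1, 0.6, -1.3]
opening: 0.0205
```

servo_tool --motion '[{"hand": 0.1,"xyz": [0,0,40],"twist": 0},{"hand": 0.1,"xyz": [0,0,80],"twist": 0},{"hand": 0.1,"xyz": [0,0,100],"twist": 0},{"hand": 0.1,"xyz": [0,0,100],"twist": 0},{"hand": 0.1,"xyz": [0,0,100],"twist": 0}]'

```text
t: 11.77
eef_pos: [0.5387, 0.0559, 0.0845]
eef_rot: [[-0.999, 0.037, -0.002], [0.037, 0.999, 0.0], [0.002, 0.0, -1.0]]
force: [0.7, -0.3, -1.5]
opening: 0.0203
```

Run:
```python
from h import *
np.set_printoptions(precision=4,suppress=True)
s=bot.read_state(); c=cap('wrist'); print(s['t'],s['eef_pos'],s['eef_rot'][:,0],s['opening'],s['force'])
w=c['pixels'][170:384,150:360,::-1]; t=cap('scene')['pixels'][130:230,210:340,::-1]
cv2.imwrite('pics/w6.png',np.hstack([cv2.resize(w,(393,400)),cv2.copyMakeBorder(cv2.resize(t,(400,308),interpolation=3),0,92,0,0,0)]))
```

```text
11.7667 [0.5387 0.0559 0.0845] [-0.9993  0.0372  0.0017] 0.020338682313531517 [ 0.6945 -0.2876 -1.4975]
```

View pics/w6.png

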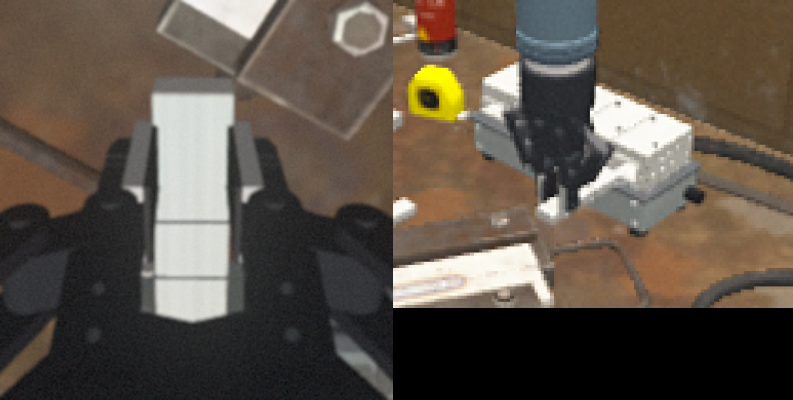

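servo_tool --motion '[{"hand": 0.1,"xyz": [0,0.5,2],"twist": 0},{"hand": 0.1,"xyz": [-8,0.5,2],"twist": 0},{"hand": 0.1,"xyz": [-16,0.5,2],"twist": 0},{"hand": 0.1,"xyz": [-24,0.5,2],"twist": 0},{"hand": 0.1,"xyz": [-24,0.5,2],"twist": 0}]'

```text
t: 12.28
eef_pos: [0.5669, 0.0553, 0.0828]
eef_rot: [[-0.999, 0.037, 0.003], [0.037, 0.999, -0.0], [-0.003, -0.0, -1.0]]
force: [0.3, 0.1, -1.5]
opening: 0.0204
```

servo_tool --motion '[{"hand": 0.1,"xyz": [-8,0,0],"twist": 0},{"hand": 0.1,"xyz": [-16,0,0],"twist": 0},{"hand": 0.1,"xyz": [-16,0,0],"twist": 0}]'

```text
t: 12.53
eef_pos: [0.5821, 0.0547, 0.0822]
eef_rot: [[-0.999, 0.037, 0.002], [0.037, 0.999, -0.0], [-0.002, -0.0, -1.0]]
force: [0.6, -1.2, -1.9]
opening: 0.0207
```

servo_tool --motion '[{"hand": 0.1,"xyz": [-10,0,0],"twist": 0},{"hand": 0.1,"xyz": [-20,0,0],"twist": 0},{"hand": 0.1,"xyz": [-30,0,0],"twist": 0},{"hand": 0.1,"xyz": [-38,0,0],"twist": 0},{"hand": 0.1,"xyz": [-38,0,0],"twist": 0}]'

```text
t: 12.95
eef_pos: [0.6196, 0.0533, 0.0821]
eef_rot: [[-0.999, 0.037, 0.001], [0.037, 0.999, -0.0], [-0.002, -0.0, -1.0]]
force: [1.5, 0.2, -2.1]
opening: 0.0208
```

servo_tool --motion '[{"hand": 0.1,"xyz": [-4,0,0],"twist": 0},{"hand": 0.1,"xyz": [-8,0,0],"twist": 0},{"hand": 0.1,"xyz": [-8,0,0],"twist": 0}]'

```text
t: 13.2
eef_pos: [0.6264, 0.0532, 0.0821]
eef_rot: [[-0.999, 0.037, 0.0], [0.037, 0.999, -0.0], [-0.0, -0.0, -1.0]]
force: [0.7, 0.6, -2.1]
opening: 0.0203
```

Smooth so far; continue to the stop.

servo_tool --motion '[{"hand": 0.1,"xyz": [-2,0,0],"twist": 0},{"hand": 0.1,"xyz": [-4,0,0],"twist": 0},{"hand": 0.1,"xyz": [-4,0,0],"twist": 0}]'

```text
t: 13.45
eef_pos: [0.6302, 0.0531, 0.0821]
eef_rot: [[-0.999, 0.037, 0.0], [0.037, 0.999, -0.0], [-0.0, -0.0, -1.0]]
force: [0.4, 0.4, -2.6]
opening: 0.0205
```

servo_tool --motion '[{"hand": 0.1,"xyz": [-2,0,0],"twist": 0},{"hand": 0.1,"xyz": [-3,0,0],"twist": 0},{"hand": 0.1,"xyz": [-3,0,0],"twist": 0}]'

```text
t: 13.7
eef_pos: [0.6304, 0.0532, 0.0814]
eef_rot: [[-0.999, 0.036, -0.006], [0.036, 0.999, 0.0], [0.006, -0.0, -1.0]]
force: [-6.5, 0.2, 0.3]
opening: 0.0201
```

servo_tool --motion '[{"hand": 0.1,"xyz": [-3,0,0],"twist": 0},{"hand": 0.1,"xyz": [-3,0,0],"twist": 0},{"hand": 0.42,"xyz": [-3,0,0],"twist": 0},{"hand": 0.42,"xyz": [-3,0,0],"twist": 0},{"hand": 0.42,"xyz": [-3,0,0],"twist": 0},{"hand": 0.42,"xyz": [-3,0,0],"twist": 0}]'

```text
t: 14.2
eef_pos: [0.6367, 0.0529, 0.0826]
eef_rot: [[-0.999, 0.037, 0.002], [0.037, 0.999, -0.0], [-0.002, 0.0, -1.0]]
force: [-0.1, 0.9, 0.2]
opening: 0.0355
```

servo_tool --motion '[{"hand": 0.42,"xyz": [30,0,0],"twist": 0},{"hand": 0.42,"xyz": [58,0,2],"twist": 0},{"hand": 0,"xyz": [58,0,2],"twist": 0},{"hand": 0,"xyz": [58,0,2],"twist": 0},{"hand": 0,"xyz": [58,0,2],"twist": 0},{"hand": 0,"xyz": [58,0,2],"twist": 0},{"hand": 0,"xyz": [58,0,2],"twist": 0}]'

```text
t: 14.78
eef_pos: [0.5794, 0.0549, 0.0805]
eef_rot: [[-0.999, 0.037, 0.002], [0.037, 0.999, -0.0], [-0.002, -0.0, -1.0]]
force: [-0.5, -0.2, -0.6]
opening: 0.0001
```

servo_tool --motion '[{"hand": 0,"xyz": [-6,0,0],"twist": 0},{"hand": 0,"xyz": [-12,0,0],"twist": 0},{"hand": 0,"xyz": [-16,0,0],"twist": 0},{"hand": 0,"xyz": [-20,0,0],"twist": 0},{"hand": 0,"xyz": [-20,0,0],"twist": 0}]'

```text
t: 15.2
eef_pos: [0.5981, 0.0543, 0.0796]
eef_rot: [[-0.999, 0.037, -0.002], [0.037, 0.999, 0.0], [0.002, 0.0, -1.0]]
force: [-1.5, -0.2, -0.4]
opening: -0.0002
```

servo_tool --motion '[{"hand": 0,"xyz": [-2,0,0],"twist": 0},{"hand": 0,"xyz": [-4,0,0],"twist": 0},{"hand": 0,"xyz": [-4,0,0],"twist": 0}]'

```text
t: 15.45
eef_pos: [0.5982, 0.0544, 0.0792]
eef_rot: [[-0.999, 0.036, -0.009], [0.036, 0.999, 0.0], [0.009, -0.0, -1.0]]
force: [-10.5, -0.0, 5.8]
opening: 0.0001
```

servo_tool --motion '[{"hand": 0,"xyz": [-2,0,0],"twist": 0},{"hand": 0,"xyz": [-2,0,0],"twist": 0}]'

```text
t: 15.62
eef_pos: [0.5982, 0.0544, 0.0789]
eef_rot: [[-0.999, 0.036, -0.013], [0.036, 0.999, 0.0], [0.013, -0.0, -1.0]]
force: [-16.4, -1.0, 8.3]
opening: 0.0
```

Run:
```python
from h import *
c=np.load('w5.npy',allow_pickle=True).item(); hsv=cv2.cvtColor(c['pixels'],cv2.COLOR_RGB2HSV)
m=((hsv[...,2]>150)&(hsv[...,1]<50)).astype(np.uint8); m=cv2.morphologyEx(m,cv2.MORPH_CLOSE,np.ones((5,5)))
for k in cv2.findContours(m,0,2)[0]:
    if not 800<cv2.contourArea(k)<5000: continue
    for h in (.008,.013,.018):
        P=ray(c,k[:,0]+0.,h)[:,:2]*1000; (cx,cy),(w,l),a=cv2.minAreaRect(P.astype(np.float32))
        if w>l: w,l,a=l,w,a-90
        print(h,np.round([cx,cy,w,l,(a+180)%180-90],1),k[:,0].min(0),k[:,0].max(0))
```

```text
0.008 [756.3 327.7  67.3 233.4  -2.5] [231 219] [274 341]
0.013 [752.6 327.8  66.4 230.3  -2.5] [231 219] [274 341]
0.018 [748.8 327.9  65.6 227.3  -2.5] [231 219] [274 341]
0.008 [729.7 634.   23.  227.1 -21. ] [407 201] [491 320]
0.013 [726.3 630.   22.7 224.1 -21. ] [407 201] [491 320]
0.018 [722.9 626.1  22.4 221.1 -21. ] [407 201] [491 320]
0.008 [594.6 429.1  26.  125.    3.6] [310 144] [329 228]
0.013 [592.9 427.9  25.7 123.3   3.6] [310 144] [329 228]
0.018 [591.3 426.7  25.3 121.7   3.6] [310 144] [329 228]
0.008 [472.3 352.9  25.4 101.4  -9.3] [251  56] [281 139]
0.013 [472.3 352.7  25.1 100.   -9.3] [251  56] [281 139]
0.018 [472.2 352.5  24.7  98.7  -9.3] [251  56] [281 139]
0.008 [464.9 272.2  25.  113.1  -5.5] [193  46] [213 140]
0.013 [465.  273.1  24.7 111.6  -5.5] [193  46] [213 140]
0.018 [465.  273.9  24.4 110.1  -5.5] [193  46] [213 140]
0.008 [406.7 401.6  25.3  92.3   8.8] [290   0] [319  83]
0.013 [407.5 400.7  25.   91.1   8.8] [290   0] [319  83]
0.018 [408.4 399.9  24.6  89.9   8.8] [290   0] [319  83]
```

servo_tool --motion '[{"hand": 0,"xyz": [15,0,0],"twist": 0},{"hand": 0.3,"xyz": [30,0,-30],"twist": 0},{"hand": 0.5,"xyz": [40,20,-70],"twist": 0.05},{"hand": 0.5,"xyz": [60,60,-70],"twist": 0.05},{"hand": 0.5,"xyz": [80,100,-70],"twist": 0.05},{"hand": 0.5,"xyz": [100,135,-70],"twist": 0.05}]'

```text
t: 16.12
eef_pos: [0.5128, 0.1877, 0.1515]
eef_rot: [[-0.996, 0.089, 0.004], [0.089, 0.996, 0.001], [-0.004, 0.001, -1.0]]
force: [1.9, 0.9, -0.6]
opening: 0.0428
```

servo_tool --motion '[{"hand": 0.5,"xyz": [30,27,0],"twist": 0.007},{"hand": 0.5,"xyz": [60,54,0],"twist": 0.007},{"hand": 0.5,"xyz": [88,81,0],"twist": 0.007},{"hand": 0.5,"xyz": [88,81,0],"twist": 0.007},{"hand": 0.5,"xyz": [88,81,0],"twist": 0.007}]'

```text
t: 16.53
eef_pos: [0.4304, 0.2766, 0.1504]
eef_rot: [[-0.996, 0.089, 0.001], [0.089, 0.996, 0.0], [-0.001, 0.0, -1.0]]
force: [0.7, -0.7, 0.1]
opening: 0.0423
```

Run:
```python
from h import *
np.set_printoptions(precision=4,suppress=True)
c=coup(.013); print(bot.read_state()['eef_rot'][:,0]);cv2.imwrite('pics/w7.png',c['pixels'][:,:,::-1])
```

```text
t 16.5333 tcp [0.4304 0.2766 0.1504] open 0.042339052276657546
c [470.6 351.9] w,l [24.5 99.2] ang -9.3 px [325. 209.] [308 166] [342 251]
c [465.3 272.9] w,l [ 25.  109.9] ang -5.9 px [252. 203.] [240 163] [263 256]
c [402.2 399.1] w,l [24.3 99.1] ang 8.8 px [369. 138.] [353  91] [386 191]
[-0.9958  0.0913 -0.0016]
```

servo_tool --motion '[{"hand": 0.5,"xyz": [-2,0,40],"twist": 0.01},{"hand": 0.5,"xyz": [-2,0,80],"twist": 0.01},{"hand": 0.5,"xyz": [-2,0,120],"twist": 0.01},{"hand": 0.5,"xyz": [-2,0,138],"twist": 0.01},{"hand": 0.5,"xyz": [-2,0,145],"twist": 0.01},{"hand": 0.5,"xyz": [-2,0,145],"twist": 0.01}]'

```text
t: 17.08
eef_pos: [0.4336, 0.2732, 0.0034]
eef_rot: [[-0.994, 0.106, -0.003], [0.106, 0.994, -0.001], [0.003, -0.002, -1.0]]
force: [-0.0, 0.0, 0.3]
opening: 0.0429
```

servo_tool --motion '[{"hand": 0.1,"xyz": [0,0,0],"twist": 0},{"hand": 0.1,"xyz": [0,0,0],"twist": 0},{"hand": 0.1,"xyz": [0,0,0],"twist": 0},{"hand": 0.1,"xyz": [0,0,0],"twist": 0},{"hand": 0.1,"xyz": [0,0,0],"twist": 0}]' --newtons 100

```text
t: 17.5
eef_pos: [0.4353, 0.275, 0.0069]
eef_rot: [[-0.995, 0.103, 0.004], [0.103, 0.995, 0.001], [-0.004, 0.001, -1.0]]
force: [0.7, -2.7, 7.0]
opening: 0.0206
```

servo_tool --motion '[{"hand": 0.1,"xyz": [0,0,-20],"twist": 0},{"hand": 0.1,"xyz": [0,0,-60],"twist": 0},{"hand": 0.1,"xyz": [0,0,-100],"twist": -0.03},{"hand": 0.1,"xyz": [0,0,-130],"twist": -0.06},{"hand": 0.1,"xyz": [0,0,-130],"twist": -0.06}]'

```text
t: 17.92
eef_pos: [0.4372, 0.2765, 0.1421]
eef_rot: [[-0.999, 0.042, 0.012], [0.042, 0.999, 0.005], [-0.012, 0.005, -1.0]]
force: [1.1, 0.6, -2.6]
opening: 0.0203
```

servo_tool --motion '[{"hand": 0.1,"xyz": [-124,-163,0],"twist": -0.005},{"hand": 0.1,"xyz": [-124,-163,0],"twist": -0.005},{"hand": 0.1,"xyz": [-124,-163,0],"twist": -0.005},{"hand": 0.1,"xyz": [-124,-163,0],"twist": -0.005},{"hand": 0.1,"xyz": [-124,-163,0],"twist": -0.005},{"hand": 0.1,"xyz": [-124,-163,0],"twist": -0.005},{"hand": 0.1,"xyz": [-124,-163,30],"twist": -0.005},{"hand": 0.1,"xyz": [-124,-163,45],"twist": -0.005}]'

```text
t: 18.58
eef_pos: [0.5495, 0.1056, 0.0881]
eef_rot: [[-0.999, 0.041, -0.002], [0.041, 0.999, 0.0], [0.002, 0.0, -1.0]]
force: [-0.8, 0.0, -4.4]
opening: 0.0202
```

servo_tool --motion '[{"hand": 0.1,"xyz": [0,0,14],"twist": 0},{"hand": 0.1,"xyz": [0,0,14],"twist": 0},{"hand": 0.1,"xyz": [0,0,14],"twist": 0}]'

```text
t: 18.83
eef_pos: [0.549, 0.1067, 0.0751]
eef_rot: [[-0.999, 0.039, -0.003], [0.039, 0.999, 0.0], [0.003, 0.0, -1.0]]
force: [-0.7, -0.4, -1.3]
opening: 0.0203
```

```bash
cat > st.py <<'E'
from h import *
np.set_printoptions(precision=4,suppress=True)
s=bot.read_state(); print(s['t'],s['eef_pos'],s['eef_rot'][:,0],s['opening'],s['force'])
E
cat > held.py <<'E'
# rear end of the held coupon in the wrist view: bright blob's top row and columns, vs slot-A reference look
from st import *
c=cap('wrist'); g=cv2.cvtColor(c['pixels'],cv2.COLOR_RGB2HSV); R=np.s_[190:345,215:295]
m=((g[...,2]>90)&(g[...,1]<45)).astype(np.uint8)[R]; k=max(cv2.findContours(m,0,2)[0],key=cv2.contourArea)
print('box',cv2.boundingRect(k),'rect',cv2.minAreaRect(k)); cv2.imwrite('pics/held.png',c['pixels'][:,:,::-1])
E
python3 held.py
```

```text
18.8333 [0.549  0.1067 0.0751] [-0.9992  0.0388  0.003 ] 0.020251293124537016 [-0.683  -0.3571 -1.3065]
box (1, 14, 74, 139) rect ((38.30769729614258, 81.53845977783203), (138.45799255371094, 72.56297302246094), 78.69007110595703)
```

servo_tool --motion '[{"hand": 0.1,"xyz": [0,1,-8],"twist": 0},{"hand": 0.1,"xyz": [0,1,-8],"twist": 0},{"hand": 0.1,"xyz": [-8,1,-8],"twist": 0},{"hand": 0.1,"xyz": [-16,1,-8],"twist": 0},{"hand": 0.1,"xyz": [-24,1,-8],"twist": 0},{"hand": 0.1,"xyz": [-24,1,-8],"twist": 0}]'

```text
t: 19.38
eef_pos: [0.5769, 0.1062, 0.0845]
eef_rot: [[-0.999, 0.039, 0.003], [0.039, 0.999, -0.0], [-0.003, 0.0, -1.0]]
force: [0.5, -0.1, -2.5]
opening: 0.0202
```

servo_tool --motion '[{"hand": 0.1,"xyz": [-8,0,0],"twist": 0},{"hand": 0.1,"xyz": [-14,0,0],"twist": 0},{"hand": 0.1,"xyz": [-14,0,0],"twist": 0}]'

```text
t: 19.63
eef_pos: [0.5898, 0.1057, 0.084]
eef_rot: [[-0.999, 0.039, 0.001], [0.039, 0.999, -0.0], [-0.001, -0.0, -1.0]]
force: [0.6, 0.2, -2.5]
opening: 0.0202
```

servo_tool --motion '[{"hand": 0.1,"xyz": [-10,0,0],"twist": 0},{"hand": 0.1,"xyz": [-20,0,0],"twist": 0},{"hand": 0.1,"xyz": [-30,0,0],"twist": 0},{"hand": 0.1,"xyz": [-38,0,0],"twist": 0},{"hand": 0.1,"xyz": [-38,0,0],"twist": 0}]'

```text
t: 20.05
eef_pos: [0.6277, 0.1042, 0.084]
eef_rot: [[-0.999, 0.039, 0.001], [0.039, 0.999, -0.0], [-0.001, -0.0, -1.0]]
force: [-0.3, 0.5, -3.1]
opening: 0.0202
```

servo_tool --motion '[{"hand": 0.1,"xyz": [-3,0,0],"twist": 0},{"hand": 0.1,"xyz": [-6,0,0],"twist": 0},{"hand": 0.1,"xyz": [-9,0,0],"twist": 0},{"hand": 0.1,"xyz": [-9,0,0],"twist": 0}]'

```text
t: 20.38
eef_pos: [0.6355, 0.104, 0.0841]
eef_rot: [[-0.999, 0.039, 0.0], [0.039, 0.999, -0.0], [-0.0, -0.0, -1.0]]
force: [0.7, -1.0, -3.7]
opening: 0.0202
```

servo_tool --motion '[{"hand": 0.42,"xyz": [0,0,0],"twist": 0},{"hand": 0.42,"xyz": [0,0,0],"twist": 0},{"hand": 0.42,"xyz": [0,0,0],"twist": 0},{"hand": 0.42,"xyz": [0,0,0],"twist": 0}]'

```text
t: 20.72
eef_pos: [0.6354, 0.1043, 0.0846]
eef_rot: [[-0.999, 0.039, 0.001], [0.039, 0.999, 0.0], [-0.001, 0.0, -1.0]]
force: [0.0, -0.8, -0.7]
opening: 0.0359
```

servo_tool --motion '[{"hand": 0.42,"xyz": [30,0,0],"twist": 0},{"hand": 0.42,"xyz": [57,0,3],"twist": 0},{"hand": 0,"xyz": [57,0,3],"twist": 0},{"hand": 0,"xyz": [57,0,3],"twist": 0},{"hand": 0,"xyz": [57,0,3],"twist": 0},{"hand": 0,"xyz": [57,0,3],"twist": 0},{"hand": 0,"xyz": [57,0,3],"twist": 0}]'

```text
t: 21.3
eef_pos: [0.5796, 0.1062, 0.0815]
eef_rot: [[-0.999, 0.039, 0.002], [0.039, 0.999, -0.0], [-0.002, 0.0, -1.0]]
force: [0.8, -1.1, 0.2]
opening: -0.0
```

servo_tool --motion '[{"hand": 0,"xyz": [-8,0,0],"twist": 0},{"hand": 0,"xyz": [-14,0,0],"twist": 0},{"hand": 0,"xyz": [-18,0,0],"twist": 0},{"hand": 0,"xyz": [-22,0,0],"twist": 0},{"hand": 0,"xyz": [-24,0,0],"twist": 0},{"hand": 0,"xyz": [-24,0,0],"twist": 0}]'

```text
t: 21.8
eef_pos: [0.6003, 0.1055, 0.0803]
eef_rot: [[-0.999, 0.039, -0.006], [0.039, 0.999, 0.0], [0.006, -0.0, -1.0]]
force: [-5.6, -0.2, 3.1]
opening: 0.0001
```

servo_tool --motion '[{"hand": 0,"xyz": [-2,0,0],"twist": 0},{"hand": 0,"xyz": [-4,0,0],"twist": 0},{"hand": 0,"xyz": [-4,0,0],"twist": 0}]'

```text
t: 22.05
eef_pos: [0.6004, 0.1056, 0.0797]
eef_rot: [[-0.999, 0.038, -0.013], [0.038, 0.999, 0.0], [0.013, -0.0, -1.0]]
force: [-16.2, 0.2, 7.2]
opening: 0.0001
```

servo_tool --motion '[{"hand": 0,"xyz": [20,0,0],"twist": 0},{"hand": 0.2,"xyz": [46,0,-30],"twist": 0},{"hand": 0.5,"xyz": [46,0,-70],"twist": 0},{"hand": 0.5,"xyz": [46,0,-70],"twist": 0}]'

```text
t: 22.38
eef_pos: [0.5629, 0.1073, 0.1577]
eef_rot: [[-0.999, 0.038, 0.01], [0.038, 0.999, 0.0], [-0.01, 0.0, -1.0]]
force: [2.0, 0.0, 1.6]
opening: 0.0356
```

servo_tool --motion '[{"hand": 0.5,"xyz": [125,247,0],"twist": 0.124},{"hand": 0.5,"xyz": [125,247,0],"twist": 0.124},{"hand": 0.5,"xyz": [125,247,0],"twist": 0.124},{"hand": 0.5,"xyz": [125,247,0],"twist": 0.124},{"hand": 0.5,"xyz": [125,247,0],"twist": 0.124},{"hand": 0.5,"xyz": [125,247,0],"twist": 0.124},{"hand": 0.5,"xyz": [125,247,0],"twist": 0.124},{"hand": 0.5,"xyz": [125,247,0],"twist": 0.124}]'

```text
t: 23.05
eef_pos: [0.4425, 0.3637, 0.1513]
eef_rot: [[-0.988, 0.157, -0.0], [0.157, 0.988, 0.003], [0.001, 0.002, -1.0]]
force: [0.2, -0.4, -0.1]
opening: 0.0423
```

Run:
```python
from h import *
np.set_printoptions(precision=4,suppress=True)
c=coup(.008); print(bot.read_state()['eef_rot'][:,0])
```

```text
t 23.05 tcp [0.4425 0.3637 0.1513] open 0.04229864137191393
c [473.  352.6] w,l [ 25.8 101.1] ang -9.2 px [246. 208.] [234 163] [258 248]
c [440.4 514.5] w,l [18.4 53.8] ang -9.2 px [394. 155.] [383 130] [406 181]
c [403.1 400.6] w,l [ 25.7 101.7] ang 8.9 px [280. 134.] [255  84] [305 186]
[-0.9875  0.1574 -0.0003]
```

servo_tool --motion '[{"hand": 0.5,"xyz": [35,13,0],"twist": -0.12},{"hand": 0.5,"xyz": [74,26,0],"twist": -0.24},{"hand": 0.5,"xyz": [74,26,20],"twist": -0.314},{"hand": 0.5,"xyz": [74,26,40],"twist": -0.314},{"hand": 0.5,"xyz": [74,26,40],"twist": -0.314},{"hand": 0.5,"xyz": [74,26,40],"twist": -0.314}]'

```text
t: 23.6
eef_pos: [0.3764, 0.3952, 0.1105]
eef_rot: [[-0.989, -0.149, -0.002], [-0.149, 0.989, -0.002], [0.002, -0.001, -1.0]]
force: [0.8, -0.3, 0.9]
opening: 0.0427
```

Run:
```python
from h import *
np.set_printoptions(precision=4,suppress=True)
c=coup(.008); s=bot.read_state(); print(s['eef_pos'],s['eef_rot'][:,0])
```

```text
t 23.6 tcp [0.3764 0.3952 0.1105] open 0.04269973890679418
c [402.5 400.8] w,l [ 25.7 101.6] ang 8.9 px [252. 219.] [240 167] [267 264]
c [309.9 205.2] w,l [23.9 74.7] ang 57.3 px [43. 79.] [ 0 39] [ 83 106]
[0.3772 0.3958 0.1114] [-0.9888 -0.1489 -0.0001]
```

servo_tool --motion '[{"hand": 0.5,"xyz": [2,0,40],"twist": -0.006},{"hand": 0.5,"xyz": [2,0,80],"twist": -0.006},{"hand": 0.5,"xyz": [2,0,100],"twist": -0.006},{"hand": 0.5,"xyz": [2,0,108],"twist": -0.006},{"hand": 0.5,"xyz": [2,0,108],"twist": -0.006}]'

```text
t: 24.07
eef_pos: [0.3745, 0.3952, 0.0022]
eef_rot: [[-0.988, -0.155, -0.002], [-0.155, 0.988, -0.001], [0.002, -0.001, -1.0]]
force: [-0.7, 0.3, 0.2]
opening: 0.0432
```

servo_tool --motion '[{"hand": 0.1,"xyz": [0,0,0],"twist": 0},{"hand": 0.1,"xyz": [0,0,0],"twist": 0},{"hand": 0.1,"xyz": [0,0,0],"twist": 0},{"hand": 0.1,"xyz": [0,0,0],"twist": 0},{"hand": 0.1,"xyz": [0,0,0],"twist": 0}]' --newtons 100

```text
t: 24.48
eef_pos: [0.3761, 0.397, 0.0056]
eef_rot: [[-0.988, -0.157, 0.004], [-0.157, 0.988, 0.002], [-0.005, 0.002, -1.0]]
force: [0.2, -2.3, 7.2]
opening: 0.0186
```

servo_tool --motion '[{"hand": 0.1,"xyz": [0,0,-20],"twist": 0},{"hand": 0.1,"xyz": [0,0,-60],"twist": 0.05},{"hand": 0.1,"xyz": [0,0,-100],"twist": 0.11},{"hand": 0.1,"xyz": [0,0,-140],"twist": 0.187},{"hand": 0.1,"xyz": [0,0,-140],"twist": 0.187},{"hand": 0.1,"xyz": [0,0,-140],"twist": 0.187}]'

```text
t: 24.98
eef_pos: [0.376, 0.3975, 0.1471]
eef_rot: [[-1.0, 0.029, 0.007], [0.029, 1.0, 0.005], [-0.007, 0.005, -1.0]]
force: [0.2, 0.3, -2.3]
opening: 0.0183
```

servo_tool --motion '[{"hand": 0.1,"xyz": [-196,-128,0],"twist": 0.01},{"hand": 0.1,"xyz": [-196,-128,0],"twist": 0.01},{"hand": 0.1,"xyz": [-196,-128,0],"twist": 0.01},{"hand": 0.1,"xyz": [-196,-128,0],"twist": 0.01},{"hand": 0.1,"xyz": [-196,-128,0],"twist": 0.01},{"hand": 0.1,"xyz": [-196,-128,0],"twist": 0.01},{"hand": 0.1,"xyz": [-196,-128,20],"twist": 0.01},{"hand": 0.1,"xyz": [-196,-128,40],"twist": 0.01}]'

```text
t: 25.65
eef_pos: [0.5681, 0.2605, 0.1021]
eef_rot: [[-0.999, 0.042, 0.001], [0.042, 0.999, 0.0], [-0.001, 0.0, -1.0]]
force: [-0.9, 0.1, -2.8]
opening: 0.0189
```

servo_tool --motion '[{"hand": 0.1,"xyz": [0,0,20],"twist": 0},{"hand": 0.1,"xyz": [0,0,20],"twist": 0},{"hand": 0.1,"xyz": [0,0,20],"twist": 0},{"hand": 0.1,"xyz": [0,0,20],"twist": 0}]'

```text
t: 25.98
eef_pos: [0.5662, 0.2624, 0.0833]
eef_rot: [[-0.999, 0.039, -0.0], [0.039, 0.999, -0.0], [0.0, -0.0, -1.0]]
force: [0.7, 0.2, -1.4]
opening: 0.0187
```

```bash
python3 held.py
```

```text
25.9833 [0.5662 0.2624 0.0833] [-0.9992  0.0393  0.0002] 0.018663603998796005 [ 0.7237  0.1971 -1.4026]
box (2, 20, 72, 133) rect ((37.5, 86.0), (132.0, 71.0), 90.0)
```

View pics/held.png

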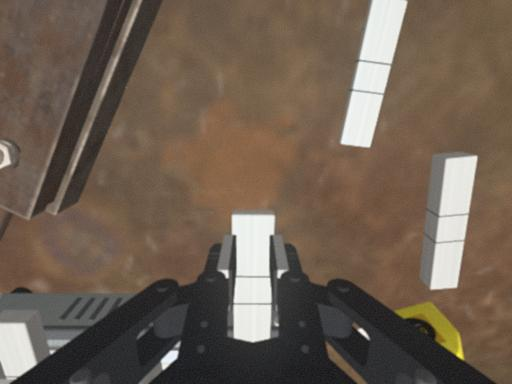

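servo_tool --motion '[{"hand": 0.1,"xyz": [0,1,1.5],"twist": 0},{"hand": 0.1,"xyz": [-8,1,1.5],"twist": 0},{"hand": 0.1,"xyz": [-16,1,1.5],"twist": 0},{"hand": 0.1,"xyz": [-24,1,1.5],"twist": 0},{"hand": 0.1,"xyz": [-24,1,1.5],"twist": 0}]'

```text
t: 26.45
eef_pos: [0.5929, 0.2621, 0.0822]
eef_rot: [[-0.999, 0.04, 0.003], [0.04, 0.999, 0.0], [-0.003, 0.001, -1.0]]
force: [0.5, -0.5, -1.2]
opening: 0.0185
```

servo_tool --motion '[{"hand": 0.1,"xyz": [-8,0,0],"twist": 0},{"hand": 0.1,"xyz": [-14,0,0],"twist": 0},{"hand": 0.1,"xyz": [-14,0,0],"twist": 0}]'

```text
t: 26.7
eef_pos: [0.6059, 0.2615, 0.0816]
eef_rot: [[-0.999, 0.04, 0.001], [0.04, 0.999, 0.0], [-0.001, 0.0, -1.0]]
force: [0.1, 0.5, -2.1]
opening: 0.0188
```

Front ~25 mm in with no resistance; run on to near home, release, and push from behind.

servo_tool --motion '[{"hand": 0.1,"xyz": [-10,0,0],"twist": 0},{"hand": 0.1,"xyz": [-20,0,0],"twist": 0},{"hand": 0.1,"xyz": [-27,0,0],"twist": 0},{"hand": 0.1,"xyz": [-30,0,0],"twist": 0},{"hand": 0.1,"xyz": [-30,0,0],"twist": 0}]'

```text
t: 27.12
eef_pos: [0.6348, 0.2604, 0.0814]
eef_rot: [[-0.999, 0.04, 0.0], [0.04, 0.999, -0.0], [-0.0, -0.0, -1.0]]
force: [0.4, 0.5, -1.3]
opening: 0.019
```

servo_tool --motion '[{"hand": 0.1,"xyz": [-2,0,0],"twist": 0},{"hand": 0.1,"xyz": [-4,0,0],"twist": 0},{"hand": 0.42,"xyz": [-4,0,0],"twist": 0},{"hand": 0.42,"xyz": [-4,0,0],"twist": 0},{"hand": 0.42,"xyz": [-4,0,0],"twist": 0},{"hand": 0.42,"xyz": [-4,0,0],"twist": 0}]'

```text
t: 27.62
eef_pos: [0.6382, 0.2605, 0.0819]
eef_rot: [[-0.999, 0.04, 0.0], [0.04, 0.999, 0.0], [-0.0, 0.0, -1.0]]
force: [-0.8, -0.8, 0.5]
opening: 0.0361
```

servo_tool --motion '[{"hand": 0.42,"xyz": [30,0,0],"twist": 0},{"hand": 0.42,"xyz": [57,0,3],"twist": 0},{"hand": 0,"xyz": [57,0,3],"twist": 0},{"hand": 0,"xyz": [57,0,3],"twist": 0},{"hand": 0,"xyz": [57,0,3],"twist": 0},{"hand": 0,"xyz": [57,0,3],"twist": 0},{"hand": 0,"xyz": [57,0,3],"twist": 0}]'

```text
t: 28.2
eef_pos: [0.5826, 0.2626, 0.079]
eef_rot: [[-0.999, 0.04, 0.001], [0.04, 0.999, 0.0], [-0.001, 0.0, -1.0]]
force: [0.1, -0.3, 0.1]
opening: 0.0002
```

servo_tool --motion '[{"hand": 0,"xyz": [-8,0,0],"twist": 0},{"hand": 0,"xyz": [-14,0,0],"twist": 0},{"hand": 0,"xyz": [-19,0,0],"twist": 0},{"hand": 0,"xyz": [-22,0,0],"twist": 0},{"hand": 0,"xyz": [-25,0,0],"twist": 0},{"hand": 0,"xyz": [-27,0,0],"twist": 0},{"hand": 0,"xyz": [-27,0,0],"twist": 0}]'

```text
t: 28.78
eef_pos: [0.6069, 0.2616, 0.0782]
eef_rot: [[-0.999, 0.04, -0.004], [0.04, 0.999, -0.0], [0.004, -0.0, -1.0]]
force: [-5.2, -1.0, 2.5]
opening: -0.0001
```

servo_tool --motion '[{"hand": 0,"xyz": [-2,0,0],"twist": 0},{"hand": 0,"xyz": [-3,0,0],"twist": 0},{"hand": 0,"xyz": [-3,0,0],"twist": 0}]'

```text
t: 29.03
eef_pos: [0.6081, 0.2616, 0.0781]
eef_rot: [[-0.999, 0.039, -0.007], [0.039, 0.999, -0.001], [0.007, -0.001, -1.0]]
force: [-9.4, -0.5, 5.7]
opening: -0.0001
```

servo_tool --motion '[{"hand": 0,"xyz": [-3,0,0],"twist": 0},{"hand": 0,"xyz": [-3,0,0],"twist": 0},{"hand": 0,"xyz": [-3,0,0],"twist": 0}]'

```text
t: 29.28
eef_pos: [0.6083, 0.2617, 0.078]
eef_rot: [[-0.999, 0.039, -0.012], [0.039, 0.999, -0.001], [0.012, -0.002, -1.0]]
force: [-16.3, 0.2, 9.8]
opening: 0.0001
```

servo_tool --motion '[{"hand": 0,"xyz": [-2,0,0],"twist": 0},{"hand": 0,"xyz": [-2,0,0],"twist": 0},{"hand": 0,"xyz": [-2,0,0],"twist": 0}]'

```text
t: 29.53
eef_pos: [0.6085, 0.2617, 0.0779]
eef_rot: [[-0.999, 0.039, -0.016], [0.039, 0.999, -0.001], [0.015, -0.002, -1.0]]
force: [-20.6, -0.7, 12.2]
opening: -0.0001
```

servo_tool --motion '[{"hand": 0,"xyz": [20,0,0],"twist": 0},{"hand": 0.2,"xyz": [50,0,-30],"twist": 0},{"hand": 0.5,"xyz": [50,0,-60],"twist": 0},{"hand": 0.5,"xyz": [50,0,-60],"twist": 0}]'

```text
t: 29.87
eef_pos: [0.5679, 0.2645, 0.1446]
eef_rot: [[-0.999, 0.039, 0.008], [0.039, 0.999, 0.002], [-0.008, 0.003, -1.0]]
force: [1.9, 0.4, 1.0]
opening: 0.0358
```

servo_tool --motion '[{"hand": 0.5,"xyz": [40,30,0],"twist": 0.12},{"hand": 0.5,"xyz": [80,60,0],"twist": 0.12},{"hand": 0.5,"xyz": [120,89,0],"twist": 0.12},{"hand": 0.5,"xyz": [120,89,20],"twist": 0.12},{"hand": 0.5,"xyz": [120,89,20],"twist": 0.12},{"hand": 0.5,"xyz": [120,89,20],"twist": 0.12}]'

```text
t: 30.37
eef_pos: [0.4485, 0.3576, 0.118]
eef_rot: [[-0.988, 0.156, -0.001], [0.156, 0.988, -0.001], [0.001, -0.001, -1.0]]
force: [0.7, 0.0, -0.8]
opening: 0.0428
```

Run:
```python
from h import *
np.set_printoptions(precision=4,suppress=True)
c=coup(.008); s=bot.read_state(); print(s['eef_pos'],s['eef_rot'][:,0])
```

```text
t 30.3667 tcp [0.4485 0.3576 0.118 ] open 0.042763478311436016
c [472.  352.9] w,l [ 26.1 102.2] ang -9.3 px [256. 198.] [238 162] [265 258]
c [440.7 515.3] w,l [19.6 55.1] ang -10.0 px [419. 158.] [405 126] [435 185]
c [312.2 387.2] w,l [28.3 90. ] ang 86.8 px [255.  21.] [204   0] [318  47]
[0.4501 0.3573 0.1186] [-0.9875  0.1576 -0.0007]
```

servo_tool --motion '[{"hand": 0.5,"xyz": [5,-1,40],"twist": 0.003},{"hand": 0.5,"xyz": [5,-1,80],"twist": 0.003},{"hand": 0.5,"xyz": [5,-1,105],"twist": 0.003},{"hand": 0.5,"xyz": [5,-1,116],"twist": 0.003},{"hand": 0.5,"xyz": [5,-1,116],"twist": 0.003}]'

```text
t: 30.83
eef_pos: [0.445, 0.3554, 0.0005]
eef_rot: [[-0.986, 0.164, -0.003], [0.164, 0.986, -0.002], [0.003, -0.002, -1.0]]
force: [-0.5, 0.4, -0.2]
opening: 0.0425
```

servo_tool --motion '[{"hand": 0.1,"xyz": [0,0,0],"twist": 0},{"hand": 0.1,"xyz": [0,0,0],"twist": 0},{"hand": 0.1,"xyz": [0,0,0],"twist": 0},{"hand": 0.1,"xyz": [0,0,0],"twist": 0},{"hand": 0.1,"xyz": [0,0,0],"twist": 0}]' --newtons 100

```text
t: 31.25
eef_pos: [0.4467, 0.3574, 0.0047]
eef_rot: [[-0.987, 0.162, 0.004], [0.162, 0.987, 0.002], [-0.004, 0.002, -1.0]]
force: [1.1, -2.1, 6.9]
opening: 0.0191
```

servo_tool --motion '[{"hand": 0.1,"xyz": [0,0,-20],"twist": 0},{"hand": 0.1,"xyz": [0,0,-60],"twist": -0.05},{"hand": 0.1,"xyz": [0,0,-100],"twist": -0.115},{"hand": 0.1,"xyz": [0,0,-140],"twist": -0.115},{"hand": 0.1,"xyz": [0,0,-140],"twist": -0.115},{"hand": 0.1,"xyz": [0,0,-140],"twist": -0.115}]'

```text
t: 31.75
eef_pos: [0.4464, 0.3579, 0.1461]
eef_rot: [[-0.999, 0.048, 0.006], [0.048, 0.999, 0.003], [-0.006, 0.004, -1.0]]
force: [-0.0, 1.0, -2.8]
opening: 0.0193
```

servo_tool --motion '[{"hand": 0.1,"xyz": [-129,-192,0],"twist": -0.006},{"hand": 0.1,"xyz": [-129,-192,0],"twist": -0.006},{"hand": 0.1,"xyz": [-129,-192,0],"twist": -0.006},{"hand": 0.1,"xyz": [-129,-192,0],"twist": -0.006},{"hand": 0.1,"xyz": [-129,-192,0],"twist": -0.006},{"hand": 0.1,"xyz": [-129,-192,0],"twist": -0.006},{"hand": 0.1,"xyz": [-129,-192,20],"twist": -0.006},{"hand": 0.1,"xyz": [-129,-192,40],"twist": -0.006}]'

```text
t: 32.42
eef_pos: [0.5653, 0.1568, 0.1014]
eef_rot: [[-0.999, 0.045, 0.0], [0.045, 0.999, 0.0], [-0.0, 0.0, -1.0]]
force: [-0.8, 0.6, -2.3]
opening: 0.0194
```

servo_tool --motion '[{"hand": 0.1,"xyz": [0,0,20],"twist": 0},{"hand": 0.1,"xyz": [0,0,20],"twist": 0},{"hand": 0.1,"xyz": [0,0,20],"twist": 0},{"hand": 0.1,"xyz": [0,0,20],"twist": 0}]'

```text
t: 32.75
eef_pos: [0.5644, 0.159, 0.0826]
eef_rot: [[-0.999, 0.042, -0.001], [0.042, 0.999, -0.0], [0.001, -0.0, -1.0]]
force: [0.6, 0.9, -1.5]
opening: 0.0194
```

```bash
python3 held.py
```

```text
32.75 [0.5644 0.159  0.0826] [-0.9991  0.0415  0.0006] 0.019355757855137837 [ 0.5655  0.9149 -1.5095]
box (1, 18, 73, 135) rect ((37.0, 85.0), (134.0, 72.0), 90.0)
```

Held as before (rear edge 1 mm different, as expected). Insert.

servo_tool --motion '[{"hand": 0.1,"xyz": [0,1,1.5],"twist": 0},{"hand": 0.1,"xyz": [-8,1,1.5],"twist": 0},{"hand": 0.1,"xyz": [-16,1,1.5],"twist": 0},{"hand": 0.1,"xyz": [-24,1,1.5],"twist": 0},{"hand": 0.1,"xyz": [-24,1,1.5],"twist": 0}]'

```text
t: 33.22
eef_pos: [0.5912, 0.1586, 0.0817]
eef_rot: [[-0.999, 0.042, 0.003], [0.042, 0.999, 0.0], [-0.003, 0.0, -1.0]]
force: [0.9, -0.6, -1.3]
opening: 0.0197
```

servo_tool --motion '[{"hand": 0.1,"xyz": [-8,0,0],"twist": 0},{"hand": 0.1,"xyz": [-14,0,0],"twist": 0},{"hand": 0.1,"xyz": [-14,0,0],"twist": 0}]'

```text
t: 33.47
eef_pos: [0.6041, 0.158, 0.0811]
eef_rot: [[-0.999, 0.042, 0.001], [0.042, 0.999, -0.0], [-0.001, 0.0, -1.0]]
force: [0.4, -0.6, -1.9]
opening: 0.0192
```

servo_tool --motion '[{"hand": 0.1,"xyz": [-10,0,0],"twist": 0},{"hand": 0.1,"xyz": [-20,0,0],"twist": 0},{"hand": 0.1,"xyz": [-27,0,0],"twist": 0},{"hand": 0.1,"xyz": [-31,0,0],"twist": 0},{"hand": 0.1,"xyz": [-31,0,0],"twist": 0}]'

```text
t: 33.88
eef_pos: [0.6341, 0.1568, 0.0809]
eef_rot: [[-0.999, 0.042, 0.0], [0.042, 0.999, -0.0], [-0.0, -0.0, -1.0]]
force: [-0.4, -0.6, -1.3]
opening: 0.0192
```

servo_tool --motion '[{"hand": 0.42,"xyz": [0,0,0],"twist": 0},{"hand": 0.42,"xyz": [0,0,0],"twist": 0},{"hand": 0.42,"xyz": [0,0,0],"twist": 0},{"hand": 0.42,"xyz": [0,0,0],"twist": 0}]'

```text
t: 34.22
eef_pos: [0.6333, 0.157, 0.0814]
eef_rot: [[-0.999, 0.042, 0.0], [0.042, 0.999, 0.0], [-0.0, 0.0, -1.0]]
force: [0.2, 0.6, 0.3]
opening: 0.0361
```

servo_tool --motion '[{"hand": 0.42,"xyz": [30,0,0],"twist": 0},{"hand": 0.42,"xyz": [57,0,3],"twist": 0},{"hand": 0,"xyz": [57,0,3],"twist": 0},{"hand": 0,"xyz": [57,0,3],"twist": 0},{"hand": 0,"xyz": [57,0,3],"twist": 0},{"hand": 0,"xyz": [57,0,3],"twist": 0},{"hand": 0,"xyz": [57,0,3],"twist": 0}]'

```text
t: 34.8
eef_pos: [0.5778, 0.1592, 0.0784]
eef_rot: [[-0.999, 0.042, 0.002], [0.042, 0.999, 0.0], [-0.002, 0.0, -1.0]]
force: [0.2, 0.1, -0.3]
opening: -0.0003
```

servo_tool --motion '[{"hand": 0,"xyz": [-8,0,0],"twist": 0},{"hand": 0,"xyz": [-14,0,0],"twist": 0},{"hand": 0,"xyz": [-19,0,0],"twist": 0},{"hand": 0,"xyz": [-22,0,0],"twist": 0},{"hand": 0,"xyz": [-25,0,0],"twist": 0},{"hand": 0,"xyz": [-27,0,0],"twist": 0},{"hand": 0,"xyz": [-27,0,0],"twist": 0}]'

```text
t: 35.38
eef_pos: [0.6001, 0.1583, 0.0775]
eef_rot: [[-0.999, 0.042, -0.008], [0.042, 0.999, -0.0], [0.008, -0.001, -1.0]]
force: [-10.7, -0.1, 8.1]
opening: -0.0001
```

servo_tool --motion '[{"hand": 0,"xyz": [-3,0,0],"twist": 0},{"hand": 0,"xyz": [-4,0,0],"twist": 0},{"hand": 0,"xyz": [-4,0,0],"twist": 0}]'

```text
t: 35.63
eef_pos: [0.6005, 0.1583, 0.0772]
eef_rot: [[-0.999, 0.041, -0.015], [0.041, 0.999, -0.001], [0.015, -0.001, -1.0]]
force: [-19.2, -0.7, 13.3]
opening: 0.0003
```

servo_tool --motion '[{"hand": 0,"xyz": [-3,0,0],"twist": 0},{"hand": 0,"xyz": [-3,0,0],"twist": 0},{"hand": 0,"xyz": [-3,0,0],"twist": 0}]'

```text
t: 35.88
eef_pos: [0.6007, 0.1583, 0.0771]
eef_rot: [[-0.999, 0.041, -0.021], [0.041, 0.999, -0.001], [0.02, -0.002, -1.0]]
force: [-26.0, -0.2, 18.4]
opening: -0.0002
```

servo_tool --motion '[{"hand": 0,"xyz": [10,0,0],"twist": 0},{"hand": 0,"xyz": [22,0,-3],"twist": 0},{"hand": 0,"xyz": [22,0,-3],"twist": 0},{"hand": 0,"xyz": [22,0,-3],"twist": 0}]'

```text
t: 36.22
eef_pos: [0.5888, 0.1589, 0.0813]
eef_rot: [[-0.999, 0.042, 0.001], [0.042, 0.999, 0.0], [-0.001, 0.0, -1.0]]
force: [1.3, -0.6, 0.2]
opening: 0.0002
```

Run:
```python
from st import *
c=cap('wrist'); s=cap('scene')['pixels'][140:200,225:315,::-1]
cv2.imwrite('pics/w8.png',np.hstack([c['pixels'][:,:,::-1],cv2.copyMakeBorder(cv2.resize(s,(288,192),interpolation=3),0,192,0,0,0)]))
```

```text
36.2167 [0.5888 0.1589 0.0813] [-0.9991  0.0416 -0.0008] 0.00016606412436976088 [ 1.3487 -0.5871  0.175 ]
```

View pics/w8.png

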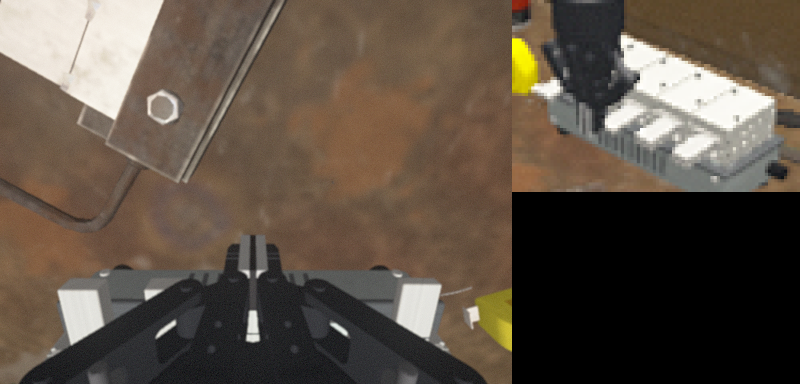

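servo_tool --motion '[{"hand": 0,"xyz": [-8,0,0.5],"twist": 0},{"hand": 0,"xyz": [-12,0,1],"twist": 0},{"hand": 0,"xyz": [-16,0,1],"twist": 0},{"hand": 0,"xyz": [-18,0,1],"twist": 0},{"hand": 0,"xyz": [-18,0,1],"twist": 0}]'

```text
t: 36.73
eef_pos: [0.6037, 0.1581, 0.0795]
eef_rot: [[-0.999, 0.042, -0.008], [0.042, 0.999, -0.0], [0.008, -0.001, -1.0]]
force: [-10.6, 0.8, 7.5]
opening: 0.0001
```

servo_tool --motion '[{"hand": 0,"xyz": [-3,0,0],"twist": 0},{"hand": 0,"xyz": [-3,0,0],"twist": 0},{"hand": 0,"xyz": [-3,0,0],"twist": 0}]'

```text
t: 36.98
eef_pos: [0.6041, 0.1581, 0.0794]
eef_rot: [[-0.999, 0.041, -0.013], [0.041, 0.999, -0.0], [0.013, -0.001, -1.0]]
force: [-17.3, -0.9, 12.4]
opening: 0.0003
```

servo_tool --motion '[{"hand": 0,"xyz": [20,0,0],"twist": 0},{"hand": 0.2,"xyz": [55,0,-30],"twist": 0},{"hand": 0.5,"xyz": [55,0,-60],"twist": 0},{"hand": 0.5,"xyz": [55,0,-60],"twist": 0}]'

```text
t: 37.32
eef_pos: [0.5563, 0.1608, 0.1454]
eef_rot: [[-0.999, 0.041, 0.007], [0.041, 0.999, 0.001], [-0.007, 0.001, -1.0]]
force: [1.7, 0.6, 1.2]
opening: 0.0359
```

servo_tool --motion '[{"hand": 0.5,"xyz": [11,264,0],"twist": -0.105},{"hand": 0.5,"xyz": [11,264,0],"twist": -0.105},{"hand": 0.5,"xyz": [11,264,0],"twist": -0.105},{"hand": 0.5,"xyz": [11,264,0],"twist": -0.105},{"hand": 0.5,"xyz": [11,264,0],"twist": -0.105},{"hand": 0.5,"xyz": [11,264,0],"twist": -0.105},{"hand": 0.5,"xyz": [11,264,10],"twist": -0.105},{"hand": 0.5,"xyz": [11,264,10],"twist": -0.105}]'

```text
t: 37.98
eef_pos: [0.5536, 0.4284, 0.1277]
eef_rot: [[-0.998, -0.067, -0.001], [-0.067, 0.998, 0.0], [0.001, 0.0, -1.0]]
force: [-0.3, -0.6, -0.2]
opening: 0.0426
```

Run:
```python
from h import *
np.set_printoptions(precision=4,suppress=True)
c=coup(.018); s=bot.read_state(); print(s['eef_pos'],s['eef_rot'][:,0])
```

```text
t 37.9833 tcp [0.5536 0.4284 0.1277] open 0.04256929076325627
c [655.9 650. ] w,l [27.3 83.7] ang -20.2 px [448. 289.] [419 258] [476 323]
c [589.8 426.1] w,l [ 25.7 124.4] ang 3.8 px [247. 218.] [234 163] [260 277]
c [521.5 610.9] w,l [24.6 62.6] ang 12.5 px [448. 171.] [436 136] [464 200]
[0.5539 0.4258 0.128 ] [-0.9978 -0.0661  0.0021]
```

servo_tool --motion '[{"hand": 0.5,"xyz": [1,-1,40],"twist": 0},{"hand": 0.5,"xyz": [1,-1,80],"twist": 0},{"hand": 0.5,"xyz": [1,-1,110],"twist": 0},{"hand": 0.5,"xyz": [1,-1,122],"twist": 0},{"hand": 0.5,"xyz": [1,-1,122],"twist": 0}]'

```text
t: 38.45
eef_pos: [0.552, 0.4204, 0.0042]
eef_rot: [[-0.998, -0.061, -0.006], [-0.061, 0.998, -0.004], [0.007, -0.004, -1.0]]
force: [0.3, -1.2, 0.4]
opening: 0.0427
```

servo_tool --motion '[{"hand": 0.1,"xyz": [0,0,0],"twist": 0},{"hand": 0.1,"xyz": [0,0,0],"twist": 0},{"hand": 0.1,"xyz": [0,0,0],"twist": 0},{"hand": 0.1,"xyz": [0,0,0],"twist": 0},{"hand": 0.1,"xyz": [0,0,0],"twist": 0}]' --newtons 120

```text
t: 38.87
eef_pos: [0.5555, 0.4238, 0.0108]
eef_rot: [[-0.998, -0.063, 0.004], [-0.063, 0.998, 0.002], [-0.005, 0.001, -1.0]]
force: [0.1, -2.6, 7.2]
opening: 0.0198
```

servo_tool --motion '[{"hand": 0.1,"xyz": [0,0,-20],"twist": 0},{"hand": 0.1,"xyz": [0,0,-60],"twist": 0},{"hand": 0.1,"xyz": [30,0,-100],"twist": 0.05},{"hand": 0.1,"xyz": [30,0,-140],"twist": 0.108},{"hand": 0.1,"xyz": [30,0,-140],"twist": 0.108},{"hand": 0.1,"xyz": [30,0,-140],"twist": 0.108}]'

```text
t: 39.37
eef_pos: [0.525, 0.4231, 0.1529]
eef_rot: [[-0.999, 0.044, 0.007], [0.044, 0.999, 0.004], [-0.007, 0.005, -1.0]]
force: [0.4, -0.3, -3.8]
opening: 0.0199
```

servo_tool --motion '[{"hand": 0.1,"xyz": [-33,-209,0],"twist": -0.002},{"hand": 0.1,"xyz": [-33,-209,0],"twist": -0.002},{"hand": 0.1,"xyz": [-33,-209,0],"twist": -0.002},{"hand": 0.1,"xyz": [-33,-209,0],"twist": -0.002},{"hand": 0.1,"xyz": [-33,-209,0],"twist": -0.002},{"hand": 0.1,"xyz": [-33,-209,0],"twist": -0.002},{"hand": 0.1,"xyz": [-33,-209,20],"twist": -0.002},{"hand": 0.1,"xyz": [-33,-209,40],"twist": -0.002}]'

```text
t: 40.03
eef_pos: [0.5478, 0.2099, 0.1071]
eef_rot: [[-0.999, 0.045, 0.0], [0.045, 0.999, 0.0], [-0.0, 0.0, -1.0]]
force: [0.1, 1.1, -4.7]
opening: 0.0198
```

servo_tool --motion '[{"hand": 0.1,"xyz": [0,0,20],"twist": 0},{"hand": 0.1,"xyz": [0,0,20],"twist": 0},{"hand": 0.1,"xyz": [0,0,20],"twist": 0},{"hand": 0.1,"xyz": [0,0,20],"twist": 0}]'

```text
t: 40.37
eef_pos: [0.5474, 0.2114, 0.088]
eef_rot: [[-0.999, 0.042, -0.001], [0.042, 0.999, -0.0], [0.001, -0.0, -1.0]]
force: [0.3, 0.4, -2.9]
opening: 0.0197
```

```bash
python3 held.py
```

```text
40.3667 [0.5474 0.2114 0.088 ] [-0.9991  0.0424  0.0006] 0.019654598699385507 [ 0.3188  0.3946 -2.8804]
box (1, 14, 74, 139) rect ((36.81787872314453, 82.03073120117188), (72.64404296875, 138.5834197998047), 9.605203628540039)
```

servo_tool --motion '[{"hand": 0.1,"xyz": [0,1,1],"twist": 0},{"hand": 0.1,"xyz": [-8,1,1],"twist": 0},{"hand": 0.1,"xyz": [-16,1,1],"twist": 0},{"hand": 0.1,"xyz": [-24,1,1],"twist": 0},{"hand": 0.1,"xyz": [-24,1,1],"twist": 0}]'

```text
t: 40.83
eef_pos: [0.5742, 0.2111, 0.0877]
eef_rot: [[-0.999, 0.043, 0.003], [0.043, 0.999, 0.0], [-0.003, 0.0, -1.0]]
force: [-0.2, -0.1, -2.7]
opening: 0.0197
```

servo_tool --motion '[{"hand": 0.1,"xyz": [-8,0,0],"twist": 0},{"hand": 0.1,"xyz": [-14,0,0],"twist": 0},{"hand": 0.1,"xyz": [-14,0,0],"twist": 0}]'

```text
t: 41.08
eef_pos: [0.587, 0.2104, 0.0872]
eef_rot: [[-0.999, 0.043, 0.002], [0.043, 0.999, 0.0], [-0.002, 0.0, -1.0]]
force: [1.4, 0.0, -3.6]
opening: 0.0199
```

servo_tool --motion '[{"hand": 0.1,"xyz": [-10,0,0],"twist": 0},{"hand": 0.1,"xyz": [-20,0,0],"twist": 0},{"hand": 0.1,"xyz": [-30,0,0],"twist": 0},{"hand": 0.1,"xyz": [-40,0,0],"twist": 0},{"hand": 0.1,"xyz": [-46,0,0],"twist": 0},{"hand": 0.1,"xyz": [-49,0,0],"twist": 0},{"hand": 0.1,"xyz": [-49,0,0],"twist": 0}]'

```text
t: 41.67
eef_pos: [0.6347, 0.2084, 0.0869]
eef_rot: [[-0.999, 0.043, 0.0], [0.043, 0.999, -0.0], [-0.0, -0.0, -1.0]]
force: [-0.1, -0.6, -3.4]
opening: 0.0199
```

servo_tool --motion '[{"hand": 0.42,"xyz": [0,0,0],"twist": 0},{"hand": 0.42,"xyz": [0,0,0],"twist": 0},{"hand": 0.42,"xyz": [0,0,0],"twist": 0},{"hand": 0.42,"xyz": [0,0,0],"twist": 0}]'

```text
t: 42.0
eef_pos: [0.6344, 0.2087, 0.0878]
eef_rot: [[-0.999, 0.043, 0.001], [0.043, 0.999, 0.0], [-0.001, 0.0, -1.0]]
force: [0.1, 0.2, 0.6]
opening: 0.0358
```

servo_tool --motion '[{"hand": 0.42,"xyz": [30,0,0],"twist": 0},{"hand": 0.42,"xyz": [57,0,4],"twist": 0},{"hand": 0,"xyz": [57,0,4],"twist": 0},{"hand": 0,"xyz": [57,0,4],"twist": 0},{"hand": 0,"xyz": [57,0,4],"twist": 0},{"hand": 0,"xyz": [57,0,4],"twist": 0},{"hand": 0,"xyz": [57,0,4],"twist": 0}]'

```text
t: 42.58
eef_pos: [0.5787, 0.2109, 0.0835]
eef_rot: [[-0.999, 0.043, 0.002], [0.043, 0.999, 0.0], [-0.002, 0.0, -1.0]]
force: [1.0, -0.2, -0.3]
opening: 0.0
```

servo_tool --motion '[{"hand": 0,"xyz": [-8,0,0],"twist": 0},{"hand": 0,"xyz": [-14,0,0],"twist": 0},{"hand": 0,"xyz": [-19,0,0],"twist": 0},{"hand": 0,"xyz": [-22,0,0],"twist": 0},{"hand": 0,"xyz": [-25,0,0],"twist": 0},{"hand": 0,"xyz": [-27,0,0],"twist": 0},{"hand": 0,"xyz": [-27,0,0],"twist": 0}]'

```text
t: 43.17
eef_pos: [0.6046, 0.2097, 0.0829]
eef_rot: [[-0.999, 0.043, -0.0], [0.043, 0.999, -0.0], [0.0, -0.0, -1.0]]
force: [-0.1, 0.1, -0.5]
opening: -0.0001
```

servo_tool --motion '[{"hand": 0,"xyz": [-2,0,0],"twist": 0},{"hand": 0,"xyz": [-4,0,0],"twist": 0},{"hand": 0,"xyz": [-4,0,0],"twist": 0}]'

```text
t: 43.42
eef_pos: [0.605, 0.2098, 0.0826]
eef_rot: [[-0.999, 0.042, -0.007], [0.042, 0.999, -0.0], [0.007, -0.001, -1.0]]
force: [-9.4, -0.0, 5.7]
opening: 0.0003
```

servo_tool --motion '[{"hand": 0,"xyz": [-3,0,0],"twist": 0},{"hand": 0,"xyz": [-3,0,0],"twist": 0},{"hand": 0,"xyz": [-3,0,0],"twist": 0}]'

```text
t: 43.67
eef_pos: [0.605, 0.2098, 0.0824]
eef_rot: [[-0.999, 0.042, -0.013], [0.042, 0.999, -0.001], [0.013, -0.001, -1.0]]
force: [-17.9, -0.4, 9.3]
opening: 0.0003
```

servo_tool --motion '[{"hand": 0,"xyz": [20,0,0],"twist": 0},{"hand": 0,"xyz": [50,0,-20],"twist": 0},{"hand": 0.2,"xyz": [55,0,-60],"twist": 0},{"hand": 0.4,"xyz": [65,0,-100],"twist": 0},{"hand": 0.4,"xyz": [75,0,-140],"twist": 0},{"hand": 0.4,"xyz": [75,0,-160],"twist": 0}]'

```text
t: 44.17
eef_pos: [0.5368, 0.2134, 0.249]
eef_rot: [[-0.999, 0.042, 0.008], [0.042, 0.999, 0.002], [-0.007, 0.002, -1.0]]
force: [-0.0, 0.4, 0.6]
opening: 0.0344
```

servo_tool --motion '[{"hand": 0.4,"xyz": [10,-235,0],"twist": 0},{"hand": 0.4,"xyz": [10,-235,0],"twist": 0},{"hand": 0.4,"xyz": [10,-235,0],"twist": 0},{"hand": 0.4,"xyz": [10,-235,0],"twist": 0},{"hand": 0.4,"xyz": [10,-235,0],"twist": 0},{"hand": 0.4,"xyz": [10,-235,0],"twist": 0},{"hand": 0.4,"xyz": [10,-235,0],"twist": 0},{"hand": 0.4,"xyz": [10,-235,0],"twist": 0}]'

```text
t: 44.83
eef_pos: [0.5166, -0.0232, 0.2434]
eef_rot: [[-0.999, 0.046, 0.001], [0.046, 0.999, -0.0], [-0.001, -0.0, -1.0]]
force: [0.1, 0.1, 0.1]
opening: 0.0343
```

Run:
```python
from st import *
c=cap('wrist'); np.save('w9.npy',c,allow_pickle=True)
i=c['pixels'][190:330,262:512,::-1]; cv2.imwrite('pics/w9.png',cv2.resize(i,None,fx=3.2,fy=3.2,interpolation=cv2.INTER_CUBIC))
```

```text
44.8333 [ 0.5166 -0.0232  0.2434] [-0.9989  0.0463 -0.0012] 0.0342737413022478 [0.1106 0.1003 0.0901]
```

View pics/w9.png

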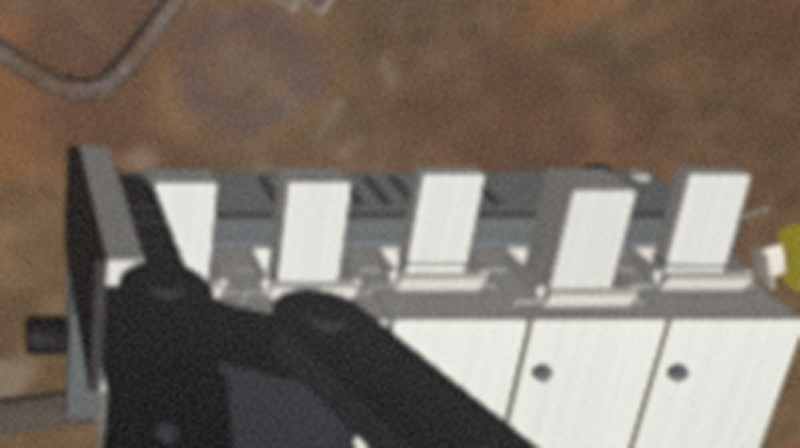

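Run:
```python
from st import *
c=np.load('w9.npy',allow_pickle=True).item()
X=[];
for n,u,z in(('A',(185,183),.088),('B',(320,182),.088),('C',(455,174),.083),('D',(602,188),.093),('E',(718,174),.083)):
    p=ray(c,np.array([u])/3.2+[262,190],z)[0]; X.append(p); print(n,p)
X=np.array(X); print('res mm',1000*(X[:,0]-np.polyval(np.polyfit(X[:,1],X[:,0],1),X[:,1])), 1000*(X[:,0]-(.609+.044*(X[:,1]-.054))))
```

```text
44.8833 [ 0.5166 -0.022   0.2433] [-0.999   0.0445 -0.0009] 0.03402752851971619 [ 0.2853 -0.0226  0.6949]
A [0.609 0.055 0.088]
B [0.611  0.1062 0.088 ]
C [0.6129 0.1599 0.083 ]
D [0.6155 0.2098 0.093 ]
E [0.6176 0.2611 0.083 ]
res mm [ 0.1681 -0.0203 -0.3844  0.1437  0.0928] [-0.0249 -0.3214 -0.7989 -0.3761 -0.5354]
```

servo_tool --motion '[{"hand": 0.4,"xyz": [76,-204,0],"twist": 0},{"hand": 0.4,"xyz": [76,-204,0],"twist": 0},{"hand": 0.4,"xyz": [76,-204,0],"twist": 0},{"hand": 0.4,"xyz": [76,-204,0],"twist": 0},{"hand": 0.4,"xyz": [76,-204,0],"twist": 0},{"hand": 0.4,"xyz": [76,-204,0],"twist": 0}]'

```text
t: 45.38
eef_pos: [0.4306, -0.2259, 0.2433]
eef_rot: [[-0.999, 0.044, -0.0], [0.044, 0.999, -0.003], [0.0, -0.003, -1.0]]
force: [1.0, -0.2, 0.3]
opening: 0.0343
```

servo_tool --motion '[{"hand": 0.4,"xyz": [-38,-175,90],"twist": -0.098},{"hand": 0.4,"xyz": [-38,-175,90],"twist": -0.098},{"hand": 0.4,"xyz": [-38,-175,90],"twist": -0.098},{"hand": 0.4,"xyz": [-38,-175,90],"twist": -0.098},{"hand": 0.4,"xyz": [-38,-175,90],"twist": -0.098},{"hand": 0.4,"xyz": [-38,-175,90],"twist": -0.098},{"hand": 0.4,"xyz": [-38,-175,90],"twist": -0.098},{"hand": 0.4,"xyz": [-38,-175,90],"twist": -0.098}]'

```text
t: 46.05
eef_pos: [0.4631, -0.3969, 0.153]
eef_rot: [[-0.998, -0.057, -0.0], [-0.057, 0.998, 0.001], [0.0, 0.001, -1.0]]
force: [-0.9, 0.1, 0.7]
opening: 0.0341
```

```bash
python3 st.py
```

```text
46.05 [ 0.4631 -0.3969  0.153 ] [-0.9984 -0.0566  0.0001] 0.0341064879365544 [-0.8838  0.0818  0.7127]
```

Descend over the lever and turn clockwise.

servo_tool --motion '[{"hand": 0.4,"xyz": [1,-2,40],"twist": 0},{"hand": 0.4,"xyz": [1,-2,60],"twist": 0},{"hand": 0.4,"xyz": [1,-2,75],"twist": 0},{"hand": 0.4,"xyz": [1,-2,85],"twist": 0},{"hand": 0.4,"xyz": [1,-2,95],"twist": 0},{"hand": 0.3,"xyz": [1,-2,95],"twist": 0},{"hand": 0.3,"xyz": [1,-2,95],"twist": 0}]'

```text
t: 46.63
eef_pos: [0.4618, -0.4003, 0.0588]
eef_rot: [[-0.998, -0.056, 0.001], [-0.056, 0.998, -0.001], [-0.001, -0.001, -1.0]]
force: [0.7, 0.6, 1.2]
opening: 0.0257
```

servo_tool --motion '[{"hand": 0.3,"xyz": [-0.4,7.4,0],"twist": 0.12},{"hand": 0.3,"xyz": [-1.8,14.7,0],"twist": 0.24},{"hand": 0.3,"xyz": [-4,21.8,0],"twist": 0.36},{"hand": 0.3,"xyz": [-7,28.6,0],"twist": 0.48},{"hand": 0.3,"xyz": [-10.8,35,0],"twist": 0.6},{"hand": 0.3,"xyz": [-15.4,40.9,0],"twist": 0.72},{"hand": 0.3,"xyz": [-20.6,46.2,0],"twist": 0.84},{"hand": 0.3,"xyz": [-26.4,50.8,0],"twist": 0.96}]'

```text
t: 47.3
eef_pos: [0.4845, -0.3489, 0.0596]
eef_rot: [[-0.613, 0.79, -0.0], [0.79, 0.613, -0.002], [-0.001, -0.001, -1.0]]
force: [-2.9, -0.5, 0.1]
opening: 0.0262
```

servo_tool --motion '[{"hand": 0.3,"xyz": [-0.4,7.4,0],"twist": 0.12},{"hand": 0.3,"xyz": [-1.8,14.7,0],"twist": 0.24},{"hand": 0.3,"xyz": [-4,21.8,0],"twist": 0.36},{"hand": 0.3,"xyz": [-6.5,27.6,0],"twist": 0.46},{"hand": 0.3,"xyz": [-6.5,27.6,0],"twist": 0.46}]'

```text
t: 47.72
eef_pos: [0.5115, -0.3364, 0.0594]
eef_rot: [[-0.202, 0.979, 0.001], [0.979, 0.202, -0.001], [-0.001, 0.001, -1.0]]
force: [0.7, 0.8, 0.4]
opening: 0.0255
```

Now push tangentially (+tool y) in small steps to the stop.

servo_tool --motion '[{"hand": 0.3,"xyz": [0,2,0],"twist": 0},{"hand": 0.3,"xyz": [0,4,0],"twist": 0},{"hand": 0.3,"xyz": [0,4,0],"twist": 0}]'

```text
t: 47.97
eef_pos: [0.5147, -0.3361, 0.0587]
eef_rot: [[-0.206, 0.978, 0.001], [0.978, 0.206, -0.001], [-0.001, 0.0, -1.0]]
force: [-0.5, -0.5, 0.2]
opening: 0.0258
```

servo_tool --motion '[{"hand": 0.3,"xyz": [0,2,0],"twist": 0},{"hand": 0.3,"xyz": [0,3,0],"twist": 0},{"hand": 0.3,"xyz": [0,3,0],"twist": 0}]'

```text
t: 48.22
eef_pos: [0.5176, -0.3354, 0.0583]
eef_rot: [[-0.205, 0.979, 0.0], [0.979, 0.205, -0.0], [-0.0, 0.0, -1.0]]
force: [-0.9, -0.7, 1.0]
opening: 0.0256
```

servo_tool --motion '[{"hand": 0.3,"xyz": [0,2,0],"twist": 0},{"hand": 0.3,"xyz": [0,3,0],"twist": 0},{"hand": 0.3,"xyz": [0,3,0],"twist": 0}]'

```text
t: 48.47
eef_pos: [0.5186, -0.3351, 0.0581]
eef_rot: [[-0.205, 0.979, -0.004], [0.979, 0.205, -0.0], [0.0, -0.004, -1.0]]
force: [-9.1, -1.9, 4.9]
opening: 0.0258
```

servo_tool --motion '[{"hand": 0.3,"xyz": [0,2,0],"twist": 0},{"hand": 0.3,"xyz": [0,3,0],"twist": 0},{"hand": 0.3,"xyz": [0,3,0],"twist": 0}]'

```text
t: 48.72
eef_pos: [0.5188, -0.335, 0.0579]
eef_rot: [[-0.206, 0.979, -0.009], [0.979, 0.206, -0.0], [0.002, -0.009, -1.0]]
force: [-17.7, -4.4, 8.4]
opening: 0.0255
```

servo_tool --motion '[{"hand": 0.3,"xyz": [0,-4,0],"twist": 0},{"hand": 0.3,"xyz": [0,-8,0],"twist": 0},{"hand": 0.3,"xyz": [0,-8,0],"twist": 0},{"hand": 0.3,"xyz": [0,-8,-35],"twist": 0},{"hand": 0.3,"xyz": [0,-8,-70],"twist": 0},{"hand": 0.3,"xyz": [0,-8,-110],"twist": 0},{"hand": 0.3,"xyz": [0,-40,-140],"twist": 0},{"hand": 0.3,"xyz": [0,-80,-140],"twist": 0}]'

```text
t: 49.38
eef_pos: [0.4498, -0.3526, 0.205]
eef_rot: [[-0.209, 0.978, 0.011], [0.978, 0.209, -0.01], [-0.012, 0.008, -1.0]]
force: [0.5, -1.1, 0.9]
opening: 0.0256
```

servo_tool --motion '[{"hand": 0.3,"xyz": [30,-35,-30],"twist": -0.12},{"hand": 0.3,"xyz": [60,-70,-60],"twist": -0.24},{"hand": 0.3,"xyz": [90,-90,-60],"twist": -0.36},{"hand": 0.3,"xyz": [120,-90,-60],"twist": -0.48},{"hand": 0.3,"xyz": [120,-90,-60],"twist": -0.6},{"hand": 0.3,"xyz": [120,-90,-60],"twist": -0.7},{"hand": 0.3,"xyz": [120,-90,-60],"twist": -0.8},{"hand": 0.3,"xyz": [120,-90,-60],"twist": -0.8}]'

```text
t: 50.05
eef_pos: [0.3329, -0.251, 0.2586]
eef_rot: [[-0.847, 0.532, 0.002], [0.532, 0.847, -0.001], [-0.002, -0.0, -1.0]]
force: [-0.3, -0.1, -0.6]
opening: 0.0256
```

Run:
```python
from st import *
t=cap('top','top9.png')['pixels'][:,:,::-1]
w=cap('wrist')['pixels'][:,:,::-1]
a=cv2.resize(t[100:300,60:430],(740,400),interpolation=3)[:, :]; b=np.hstack([cv2.resize(t[180:230,345:420],(300,200),interpolation=3),cv2.resize(w,(267,200))]); b=cv2.copyMakeBorder(b,0,0,0,740-b.shape[1],0)
cv2.imwrite('pics/f.png',np.vstack([a,b]))
```

```text
50.05 [ 0.3329 -0.251   0.2586] [-0.8469  0.5318 -0.0022] 0.025585523227315055 [-0.254  -0.1343 -0.5827]
```

View pics/f.png

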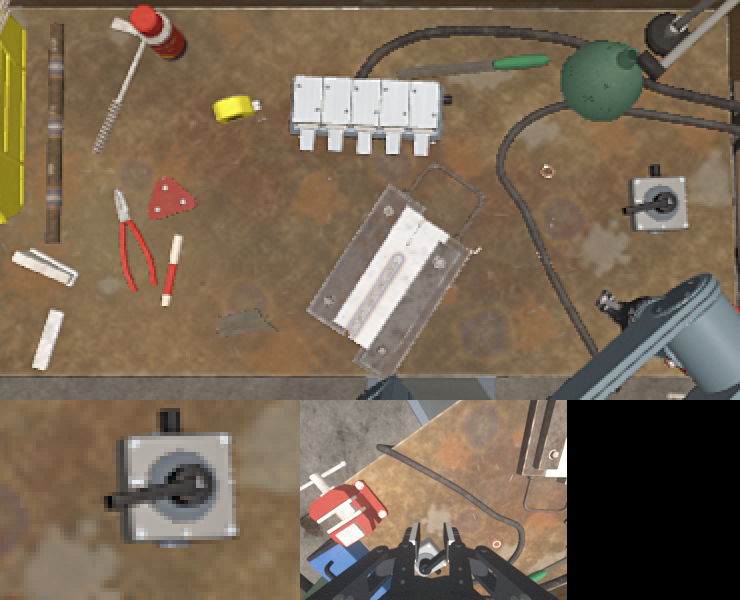

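```bash
python3 -c "
from station import bot
print(bot.job_done())"
```

```text
the job is handed in; nothing more can be done
None
```

The job is done and handed in at about 50 s on the robot's clock. I turned the isolator off first, slid all five coupons into the rack, then turned the isolator on again.

- **Isolator:** each turn ended against a stop, with the lever no longer moving under about 12 N going off and 18 N going on. In the last top view the lever is back at its starting ON position.
- **Coupons:** seen from the robot, right to left, the slots are 13, 13, 8, 18 and 8 mm, and each holds its matching coupon. I pushed each one from behind until it stopped moving under about 16–26 N. The rear ends lie on one line to within 0.4 mm, and about 40 mm stands out of each mouth by estimate.
- **Problems:** one 8 mm coupon was knocked about 3 cm aside early on, and I found its new position before picking it up. The 8 mm coupon in the middle slot jammed about 3 mm short at first. Pushing it slightly higher seated it in line with the others.
- **Other things on the bench:** none looked moved in the last picture. I compared these only by eye, not by measurement. No check failed at the end.

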